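# Load the dry-air kit box in two layers and set its air valve half open

## Robot

A 6-joint arm with a two-finger parallel gripper is mounted at the origin on a cart in front of the work surface, level with it; the furniture and walls round the work are solid. World frame = base frame: x ahead of the robot, y to its left, z up, the work surface at z = 0. Lengths are in m, angles in rad, forces in N, time in s.
With the tool pointing down it reaches from about 0.425 to 0.95 m from the base axis. Payload 3.5 kg.
Tool frame: the origin (TCP) lies midway between the tips of the shut fingers; the grasp point (between the pads) lies 19 mm behind it; z points along the fingers, y is the line along which they close (so a half turn about z gives the same grasp; the last joint's range is limited). The gripper opens to 85 mm and grips with 20 to 120 N. Pads are 22 mm wide; open, the fingers measure 114 mm over their backs; the gripper's body (76 mm by 85 mm) begins 54 mm behind the grasp point. The pads swing forward as they close: fully open they stand 13 mm farther back than shut.
Start: joints at [1.194, 0.286, 1.577, -0, 1.279, -0.15], TCP at [0.152, 0.658, 0.231] pointing down, gripper open.
Joint ranges: [-2.77, 2.77], [-0.9, 2.22], [0.21, 2.48], [-1.53, 4.67], [0.24, 2.81], [-2.84, 2.84]. Speed limits (rad/s): [2.79, 2.79, 3.14, 3.14, 3.14, 3.14].

## Interface

Orientations are given as a unit quaternion [x, y, z, w].
In Python, from plant import * gives the robot as it stands.
- The arm moves only by the tool move_arm, never from a script. Its argument "moves" is a list of rows, each a list of 3 entries, a list of its own where there are three numbers: the opening, from 0 (shut) to 1 (fully open), then the shift along the tool's x, y, z in m, then the turn, a rotation vector about the tool's x, y, z in rad. A call has exactly 10 rows; each row shifts and turns the commanded pose from where the row before left it, along the tool's axes as they then stand; what a row does not reach is not made up. A row lasts 1/12 s, in which the tool goes at most 41.7 mm and 7.16 degrees, less where a joint would pass 70% of its speed; a pose out of reach is approached as far as the arm can. A call is refused whole if a number of a shift passes 0.0417 or a number of a turn 0.125, either way. A call with a gripper value outside its range is refused whole. The fingers move at their own pace and stop on an object; "grip_force" is the grip in N (left out, the last holds). Time passes only in rows, so rows that do not move let the fingers close, or fill a call up. It gives the time, the measured TCP pose, the force, the opening and the grip force at its end, in the units of the state.
- get_state(): the state, without advancing time (a new reading comes with each control period).
- read_camera(name): name is "side" or "top" or "wrist"; returns the picture (384x512x3 uint8, red, green, blue); there is no depth.
- camera_params(name): a dict with "fx", "fy", "cx", "cy" (pixels), "rvec" (rotation vector, rad) and "tvec" (3), from world to camera coordinates, as OpenCV has them; the wrist camera has in their place "tool_from_camera" (4x4, takes a point from camera to tool coordinates, whose origin is the TCP and whose axes are the flange's). Camera axes: x right, y down, z forward; pixel columns grow to the right and rows downward; lengths in m; the calibration is good to about 2 mm. The wrist camera is an equidistant fisheye: a pixel r from the principal point sees the ray r / f radians off the axis. A picture is of the moment at which its call begins: read the wrist's pose just before it. camera_params takes no time and is no camera call.
- sign_off(): hands the job in; it is judged then, once.
The state is a dict: "time": time; "qpos": joint angles; "dq": joint speeds; "joint_efforts": joint torques, N m; "eef_pos": TCP position; "tcp_rot": TCP orientation; "contact_force": force on the tool from outside, world axes, zero at the start; "wrist_torque": the same for the moment, N m; "opening": opening from 0.0 (shut) to 1.0 (fully open); "finger_force": force on a finger pad.
Only numpy, scipy, OpenCV 4.12 (cv2) and the standard library are available. Lean on these libraries where they do the work, as an engineer would, in place of code of your own. Each camera call takes 0.05 s, during which the arm holds its last target. There are 200 camera calls.

## Task

Shut the dry-air valve on the blue kit box fully, then pack the box: first every hand tool (screwdriver, box cutter, blue marker; whichever are there) flat and lengthways in the lanes of its floor, next the aluminium upper tray level on the corner ledges over them, then the service parts (yellow cap, small carton, bearing; whichever are there) lying flat on that tray. Last, turn the valve to half open (45 degrees) and let go; leave the white ring and the black puck where they are.

Things in the scene. Friction and masses are not known exactly. Their poses are not given: they have to be found in the camera images.
- kit_box: blue open box, 216 x 202 mm, fixed to the table; place and yaw vary. Origin: centre of its underside; x along its floor lanes, y across, z up. Inside 206 (x) x 192 (y) mm, floor 5 mm thick, rim 53 mm above the table. The y-side walls are cut away over the middle 110 mm, for fingers. Four grey corner ledges, 22 x 16 mm, tops 39 mm above the table, carry the upper tray. Air valve outside its -y side
- box_floor (a point): centre of the box floor's top, 5 mm above the table; axes as the box. Three lanes along x, centred at y = -62, 0 and +62 mm, each about 60 mm wide, parted only by 12 mm high, 4 mm thick ribs near the two ends (x beyond 67 mm), so the middle is open
- valve_axis (a point): on the vertical turning axis of the air valve, at the lever's mid-height, 69 mm above the table; fixed to the box at its x = 30, y = -185 mm; axes as the box. Below it a white round dial, 34 mm radius, top at 55 mm, with black marks at shut and open and a broad green mark at half open
- lever (a joint): valve lever angle, rad: 0 = shut (stop), lever across the pipe and pointing along the box's -x; grows counter-clockwise seen from above; 1.571 = fully open (stop), lever pointing along the box's -y, away from the box; 0.785 = half open, on the green mark. Stays where it is left; about 0.12 N m of friction
- lever_grip (a point): middle of the lever's red sleeve, 70 mm from the turning axis and 69 mm above the table. The sleeve is 62 mm long (35 to 97 mm from the axis), 15 mm wide, 14 mm tall, free below. x axis points back along the lever towards the turning axis, z up
- tray_handle (a point): centre of the orange handle bar of the loose aluminium upper tray: bar 84 mm long along the tray's x, 14 mm wide, 14 mm tall, its middle 31 mm above the tray's underside; on two posts, in the middle of the tray. The tray weighs about 220 g
- tray_deck (a point): centre of the upper tray's deck top, 4 mm above its underside; x along the handle, z up. Tray 196 (x) x 182 (y) mm, lip 9 mm above the underside. It goes into the box with its x along the box's x, either way round, 5 mm of play all round; deck top then 43 mm above the table. Each side of the handle has a free deck 196 x 80 mm
- upper_tray: the same tray; origin at the centre of its underside, z up
- driver_mid (a point): small screwdriver with red handle, 175 x 26 x 23 mm, lying along its x; point half-way along it, 11.5 mm up; the handle (22 to 26 mm wide) reaches from x = 2 to 88 mm, the thin shaft to x = -88. Grip the handle, at about x = 25 mm
- driver: the same screwdriver; origin at its underside
- cutter_mid (a point): yellow box cutter, 172 x 22 x 18 mm, lying along its x; point half-way along, 7 mm up; the body, 22 mm wide and 14 mm thick, reaches from x = -49 to 86 mm, the 2 mm blade to x = -86. Grip the body, at about x = 18 mm; there is a slider button on top at x = -11 to 9 mm, 4 mm high
- cutter: the same cutter; origin at its underside
- blue_marker_mid (a point): blue and black six-sided marker, 130 x 18 x 16 mm, lying along its x; its centre, 8 mm up
- blue_marker: the same marker; origin at its underside
- cap_mid (a point): yellow round end cap, 60 mm diameter, 30 mm high; its centre
- cap: the same cap; origin at its underside
- carton_mid (a point): small brown carton, 70 (x) x 44 (y) x 30 mm; its centre
- carton: the same carton; origin at its underside
- race_mid (a point): steel ball bearing lying flat, 52 mm diameter, 15 mm high; its centre
- race: the same bearing; origin at its underside
- white_ring: white ring, 68 mm diameter, 18 mm high, a bystander: leave it; origin at the centre of its underside
- puck: black puck, 68 mm diameter, 26 mm high, a bystander: leave it; origin at its underside

How it is judged:
By the outcome, as a careful person would: the job done as asked, in the order asked, and still so for the second after the job is handed in, with the robot touching nothing.
Of driver, cutter, blue_marker only 2 to 3 are there at a start; the rules pass over those that are not, and their reading is None.
Of cap, carton, race only 2 to 2 are there at a start; the rules pass over those that are not, and their reading is None.
At some moment in a run one of cap, carton, race may be knocked a few centimetres aside while the robot is not near it.
Once in a run the grip may slacken for a moment while it holds something.
It also fails if it takes over 210 s, if anything falls off the work surface, if the arm or the gripper's body presses on something with over 40 N, if the wrist force passes 120 N, or if a joint passes its speed limit or range.

## Working session

There is one attempt and no reset: what is moved stays moved. The work goes in short steps, Python scripts to look and compute and a tool call to move; the robot and the scene stay as the last step left them, time stands still between calls to the robot, and variables do not carry over. Pictures are saved under pics/ and viewed, at most 16 in all, crops included, and the job is handed in when it is done.

Besides the shell and the picture viewer there is one more tool, called after "Call:" as name([rows], argument=value, ...), one row to a line, values as JSON. move_arm: Moves the arm, as the interface text tells. Its arguments: {"type":"object","properties":{"moves":{"type":"array"},"grip_force":{"type":"number"}},"required":["moves"]}

```bash
ls; mkdir -p pics
python3 - <<'E'
from plant import *
import cv2,numpy as np
s=get_state();print(s)
a=read_camera("side");b=read_camera("top");c=read_camera("wrist")
for n in("side","top","wrist"):print(n,camera_params(n))
cv2.imwrite("pics/top0.png",cv2.resize(b,None,fx=1.5,fy=1.5)[:,:,::-1])
cv2.imwrite("pics/side0.png",cv2.resize(a,None,fx=1.5,fy=1.5)[:,:,::-1])
cv2.imwrite("pics/wrist0.png",c[:,:,::-1])
E
```

```text
pics
{'time': 0.0, 'qpos': array([ 1.19401514e+00,  2.87205155e-01,  1.57815165e+00,  9.53108734e-06,
        1.27858818e+00, -1.49993176e-01]), 'dq': array([ 1.16582295e-03,  2.16161972e-04, -2.42669572e-04, -3.01052761e-04,
       -3.15500410e-05,  1.21239774e-03]), 'joint_efforts': array([ 5.87079248e-04, -4.05975258e+01, -2.92629164e+01, -4.85773307e-05,
        5.71075172e-03, -1.19405124e-05]), 'eef_pos': array([0.15149815, 0.65711907, 0.22993457]), 'tcp_rot': array([ 1.13152445e-01,  9.93576943e-01, -1.13441537e-03, -3.10621902e-04]), 'contact_force': array([ 0.01939591,  0.41824427, -0.08230385]), 'wrist_torque': array([ 0.03984661, -0.00144291,  0.01950447]), 'finger_force': 0.0, 'opening': 1.0027836744598866}
side {'fx': 485.65122305113186, 'fy': 485.65122305113186, 'cx': 258.78266540890877, 'cy': 189.0262052237706, 'rvec': array([ 2.16487691, -0.39150947,  0.17464761]), 'tvec': array([-0.52068896,  0.21381284,  1.47762373])}
top {'fx': 364.04292135139275, 'fy': 364.04292135139275, 'cx': 254.21840017076076, 'cy': 192.36674448353352, 'rvec': array([ 2.10174844, -2.15680048,  0.16818777]), 'tvec': array([0.05074128, 0.55962498, 1.03350772])}
wrist {'fx': 297.3186396354542, 'fy': 297.3186396354542, 'cx': 257.78761594270946, 'cy': 190.23423042509324, 'tool_from_camera': array([[-6.98807956e-04, -9.65961884e-01, -2.58683494e-01,
         6.57134235e-02],
       [ 9.99999745e-01, -6.37058365e-04, -3.22531902e-04,
         5.57838260e-04],
       [ 1.46757041e-04, -2.58683653e-01,  9.65962083e-01,
        -1.42720789e-01],
       [ 0.00000000e+00,  0.00000000e+00,  0.00000000e+00,
         1.00000000e+00]])}
```

View pics/top0.png

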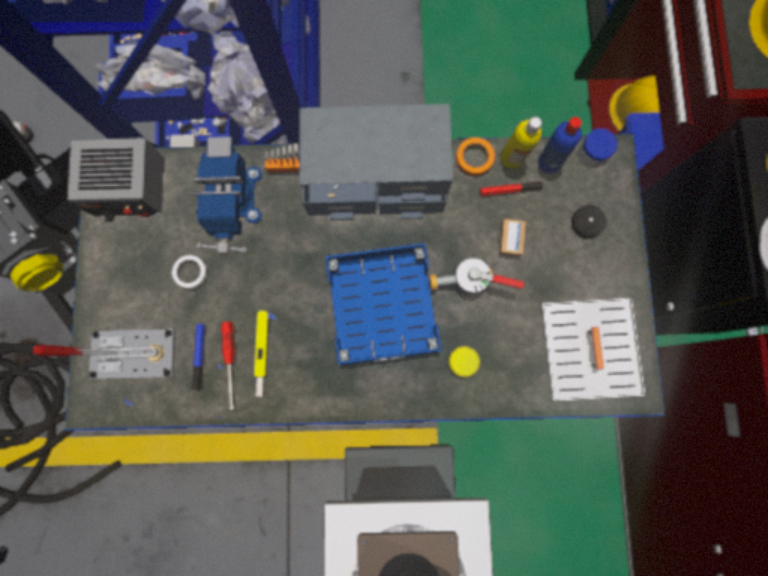

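View pics/side0.png

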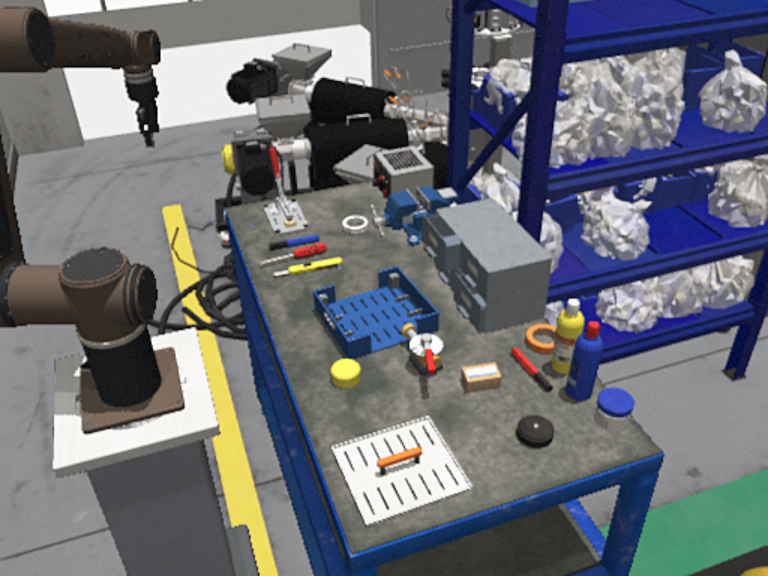

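The top view (1.5x) shows the box at (383,305), the valve at (473,276) with its lever pointing right (open), and the tray at (595,348). The marker is at (198,355), driver at (228,365), cutter at (261,355), cap at (465,361) and carton at (513,237). The ring is at (188,271) and the puck at (589,221); there is no bearing.

```bash
cat > h.py <<'E'
from plant import *
import cv2,numpy as np
from scipy.spatial.transform import Rotation as R
def rays(n,px,s=None):
    p=camera_params(n);px=np.atleast_2d(px).astype(float)
    u=(px-[p['cx'],p['cy']])/[p['fx'],p['fy']]
    if n=='wrist':
        r=np.linalg.norm(u,axis=1,keepdims=True)+1e-9
        d=np.hstack([u/r*np.sin(r),np.cos(r)])
        T=p['tool_from_camera'];Q=R.from_quat(s['tcp_rot']).as_matrix()
        return s['eef_pos']+Q@T[:3,3],d@T[:3,:3].T@Q.T
    M=R.from_rotvec(p['rvec']).as_matrix()
    return -M.T@p['tvec'],np.hstack([u,np.ones((len(u),1))])@M
def plane(n,px,z,s=None):
    o,d=rays(n,px,s);return o+d*((z-o[2])/d[:,2])[:,None]
def proj(n,P,s=None):
    p=camera_params(n);P=np.atleast_2d(P)
    if n=='wrist':
        T=p['tool_from_camera'];Q=R.from_quat(s['tcp_rot']).as_matrix()
        c=((P-s['eef_pos'])@Q-T[:3,3])@T[:3,:3]
        r=np.linalg.norm(c[:,:2],axis=1,keepdims=True)+1e-9
        return c[:,:2]/r*np.arctan2(r,c[:,2:])*p['fx']+[p['cx'],p['cy']]
    c=P@R.from_rotvec(p['rvec']).as_matrix().T+p['tvec']
    return c[:,:2]/c[:,2:]*p['fx']+[p['cx'],p['cy']]
HSV=dict(red=[(170,120,60),(8,255,255)],yellow=[(24,130,90),(36,255,255)],blue=[(105,120,50),(125,255,255)],
 orange=[(6,130,120),(18,255,255)],brown=[(8,60,90),(22,200,255)],white=[(0,0,185),(179,40,255)],green=[(40,80,60),(85,255,255)],
 dark=[(0,0,0),(179,255,40)])
def mask(im,c):
    h=cv2.cvtColor(im,cv2.COLOR_RGB2HSV);lo,hi=HSV[c]
    if lo[0]>hi[0]:
        return cv2.inRange(h,(lo[0],)+lo[1:],(179,)+hi[1:])|cv2.inRange(h,(0,)+lo[1:],hi)
    return cv2.inRange(h,lo,hi)
def blob(im,c,roi=None,minA=15):
    """largest blob's contour pixels + all pixels, roi x0,y0,x1,y1"""
    m=mask(im,c)
    if roi is not None:
        k=np.zeros_like(m);k[roi[1]:roi[3],roi[0]:roi[2]]=255;m&=k
    n,l,st,ce=cv2.connectedComponentsWithStats(m)
    if n<2:return None
    i=1+np.argmax(st[1:,4]);ys,xs=np.nonzero(l==i)
    return np.c_[xs,ys].astype(float)
def rect(n,px,z,s=None):
    P=plane(n,px,z,s)[:,:2];c,wh,a=cv2.minAreaRect((P*1000).astype(np.float32))
    if wh[0]<wh[1]:wh=wh[::-1];a+=90
    a=(a+90)%180-90
    return np.round(c,1),np.round(wh,1),round(a,1),np.round(P.mean(0)*1000,1)
def mv(s,target,yaw=None):
    """tool-frame shift to put TCP at target"""
    Q=R.from_quat(s['tcp_rot']).as_matrix();return np.round((np.array(target)-s['eef_pos'])@Q,4)
E
python3 - <<'E'
from h import *
b=read_camera('top')
def r(x0,y0,x1,y1):return [int(v/1.5) for v in(x0,y0,x1,y1)]
def go(name,c,roi,z):
    p=blob(b,c,r(*roi))
    print(name,None if p is None else (len(p),rect('top',p,z)))
go('marker','blue',(185,310,213,400),.012)
go('driverh','red',(215,310,245,400),.015)
go('cutter','yellow',(245,300,280,400),.014)
go('cap','yellow',(440,340,490,385),.03)
go('carton','brown',(495,210,530,260),.03)
go('handle','orange',(580,310,620,385),.038)
go('tray','white',(535,290,650,410),.009)
go('lever','red',(485,265,530,300),.076)
go('dial','white',(450,250,492,300),.055)
go('box','blue',(315,235,445,375),.053)
print(R.from_quat(get_state()['tcp_rot']).as_matrix().round(3))
E
```

```text
marker (143, (array([462.9, 408.6]), array([81.5, 15.6]), -1.8, array([461.7, 408.6])))
driverh (233, (array([465.8, 348.8]), array([86. , 25.3]), 5.2, array([466.4, 349. ])))
cutter (346, (array([462.9, 282.4]), array([129.6,  24.8]), -1.8, array([461. , 282.4])))
cap (343, (array([ 414.4, -121.3]), array([58.9, 58.5]), 87.4, array([ 415.2, -121.5])))
carton (228, (array([ 665.3, -233.3]), array([75.9, 49.9]), -8.5, array([ 664.4, -232.3])))
handle (88, (array([ 435.1, -381.2]), array([73.5,  9.9]), 1.9, array([ 435.8, -381.4])))
tray (2994, (array([ 434.8, -381.3]), array([193.2, 174.8]), 2.2, array([ 433.3, -380.9])))
lever (99, (array([ 564. , -207.6]), array([57.4, 14.4]), 74.0, array([ 564.3, -207.4])))
dial (316, (array([ 582.7, -146.8]), array([65.1, 60.2]), 88.4, array([ 584.9, -143. ])))
box (4478, (array([532. ,  35.8]), array([217.2, 201.2]), 6.2, array([529.6,  36.1])))
[[-0.974  0.225 -0.001]
 [ 0.225  0.974 -0.001]
 [ 0.    -0.001 -1.   ]]
```

View pics/wrist0.png

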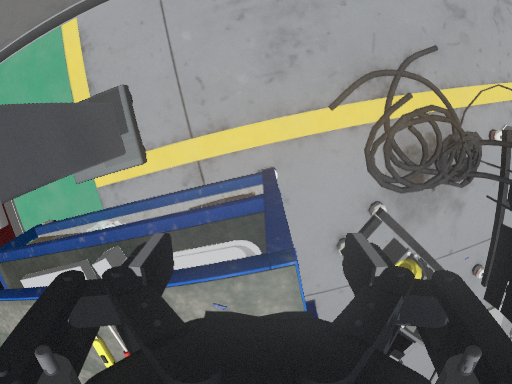

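Top-view numbers agree with the given sizes: the box is at (532,36) with yaw 6.2°, the valve axis comes out at (582,-145), and the lever stands about 68° open. I'll move to a hover over the lever.

```bash
cat >> h.py <<'E'
def plan(xyz,th,s=None):
    """th deg: world direction of tool x, tool down. prints total turn (tool rotvec), then shift along the turned axes"""
    s=s or get_state();t=np.radians(th);c,n=np.cos(t),np.sin(t)
    G=np.array([[c,n,0],[n,-c,0],[0,0,-1.]])
    Q=R.from_quat(s['tcp_rot']).as_matrix()
    rv=R.from_matrix(Q.T@G).as_rotvec();d=np.array(xyz)-s['eef_pos']
    print('t',round(s['time'],1),'pos',s['eef_pos'].round(4),'open',round(s['opening'],3),'F',s['contact_force'].round(1))
    print('turn',rv.round(4),'rows>=',np.ceil(np.abs(rv).max()/.124),'then shift',(d@G).round(4),'| shift in present axes',(d@Q).round(4))
E
python3 - <<'E'
from h import *
plan([.5,.3,.23],74)
plan([.566,-.209,.14],74)
E
```

```text
t 0.2 pos [0.1516 0.6573 0.2304] open 0.997 F [0.4 1.1 0.6]
turn [-1.3000e-03  1.0000e-03  1.6233e+00] rows>= 14.0 then shift [-2.475e-01  4.334e-01  4.000e-04] | shift in present axes [-0.4198 -0.2699  0.0007]
t 0.2 pos [0.1516 0.6573 0.2304] open 0.997 F [0.4 1.1 0.6]
turn [-1.3000e-03  1.0000e-03  1.6233e+00] rows>= 14.0 then shift [-0.7186  0.6371  0.0904] | shift in present axes [-0.5986 -0.7509  0.0914]
```

Call:
move_arm([
  [1,[0,0,0],[0,0,0.116]],
  [1,[0,0,0],[0,0,0.116]],
  [1,[0,0,0],[0,0,0.116]],
  [1,[0,0,0],[0,0,0.116]],
  [1,[0,0,0],[0,0,0.116]],
  [1,[0,0,0],[0,0,0.116]],
  [1,[0,0,0],[0,0,0.116]],
  [1,[0,0,0],[0,0,0.116]],
  [1,[0,0,0],[0,0,0.116]],
  [1,[0,0,0],[0,0,0.116]],
])

```text
time: 1.03
eef_pos: [0.1517, 0.6575, 0.2309]
tcp_rot: [0.641, 0.767, -0.0, 0.0]
contact_force: [0.4, -0.4, -0.3]
opening: 0.999
finger_force: 0.0
```

Call:
move_arm([
  [1,[0,0,0],[0,0,0.116]],
  [1,[0,0,0],[0,0,0.116]],
  [1,[0,0,0],[0,0,0.116]],
  [1,[0,0,0],[0,0,0.116]],
  [1,[-0.019,0.0333,0],[0,0,0]],
  [1,[-0.019,0.0333,0],[0,0,0]],
  [1,[-0.019,0.0333,0],[0,0,0]],
  [1,[-0.019,0.0333,0],[0,0,0]],
  [1,[-0.019,0.0333,0],[0,0,0]],
  [1,[-0.019,0.0333,0],[0,0,0]],
])

```text
time: 1.87
eef_pos: [0.3131, 0.4914, 0.2312]
tcp_rot: [0.799, 0.602, -0.0, 0.0]
contact_force: [0.5, -0.6, -0.1]
opening: 1.005
finger_force: 0.0
```

Call:
move_arm([
  [1,[-0.019,0.0333,0],[0,0,0]],
  [1,[-0.019,0.0333,0],[0,0,0]],
  [1,[-0.019,0.0333,0],[0,0,0]],
  [1,[-0.019,0.0333,0],[0,0,0]],
  [1,[-0.019,0.0333,0],[0,0,0]],
  [1,[-0.019,0.0333,0],[0,0,0]],
  [1,[-0.019,0.0333,0],[0,0,0]],
  [1,[-0.0362,0.0157,0.006],[0,0,0]],
  [1,[-0.0362,0.0157,0.006],[0,0,0]],
  [1,[-0.0362,0.0157,0.006],[0,0,0]],
])

```text
time: 2.7
eef_pos: [0.515, 0.1815, 0.213]
tcp_rot: [0.799, 0.602, -0.0, 0.0]
contact_force: [0.6, 0.7, 0.1]
opening: 1.002
finger_force: 0.0
```

Call:
move_arm([
  [1,[-0.0362,0.0157,0.006],[0,0,0]],
  [1,[-0.0362,0.0157,0.006],[0,0,0]],
  [1,[-0.0362,0.0157,0.006],[0,0,0]],
  [1,[-0.0362,0.0157,0.006],[0,0,0]],
  [1,[-0.0362,0.0157,0.006],[0,0,0]],
  [1,[-0.0362,0.0157,0.006],[0,0,0]],
  [1,[-0.0362,0.0157,0.006],[0,0,0]],
  [1,[-0.0362,0.0157,0.006],[0,0,0]],
  [1,[-0.0362,0.0157,0.006],[0,0,0]],
  [1,[-0.0362,0.0157,0.006],[0,0,0]],
])

```text
time: 3.53
eef_pos: [0.5654, -0.2099, 0.1529]
tcp_rot: [0.799, 0.601, 0.0, -0.0]
contact_force: [0.7, 0.7, -0.6]
opening: 1.003
finger_force: 0.0
```

Run:
```python
from h import *
s=get_state();w=read_camera('wrist')
plan([.566,-.209,.14],74)
for z in(.076,):
    p=blob(w,'red');print(len(p),p.mean(0),rect('wrist',p,z,s))
p=blob(w,'green');print(None if p is None else (len(p),p.mean(0),rect('wrist',p,.055,s)))
cv2.imwrite("pics/w1.png",w[:,:,::-1])
```

```text
t 3.6 pos [ 0.5656 -0.2166  0.1519] open 0.998 F [-1.3 -4.2 -0. ]
turn [ 0.0014  0.0044 -0.0051] rows>= 1.0 then shift [ 0.0074 -0.0017  0.0119] | shift in present axes [ 0.0075 -0.0017  0.0119]
1170 [260.61196581 201.48205128] (array([ 566.1, -213.3]), array([57.8, 14.5]), 73.8, array([ 566.4, -212.6]))
(1309, array([ 53.19022154, 230.40870894]), (array([ 344.3, -192.8]), array([95.5, 24.3]), -90.0, array([ 344.8, -191.1])))
```

View pics/w1.png

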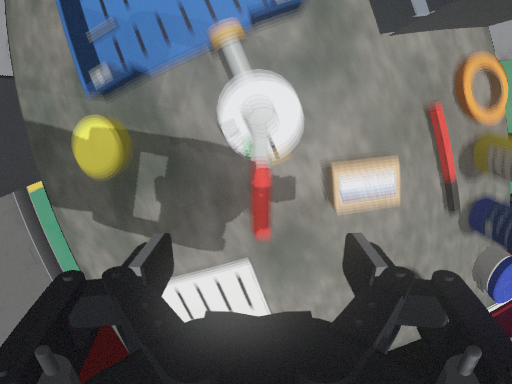

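The wrist view is slightly blurred because the arm was still settling. The red sleeve is at (262,200) in line with the tool, the dial is at (260,113), the carton is at (365,184) and the cap at (100,146). I'll re-measure with the arm at rest.

Run:
```python
from h import *
for k in range(2):
    s=get_state();w=read_camera('wrist')
p=blob(w,'red');r=rect('wrist',p,.074,s);print(len(p),r)
m=blob(w,'white',(210,65,310,165));print(rect('wrist',m,.055,s))
q=blob(w,'blue',(50,0,300,100));print(len(q))
plan([r[0][0]/1000,r[0][1]/1000,.052],74)
```

```text
1372 (array([ 565.8, -206.8]), array([60.1, 14.2]), 74.0, array([ 566.1, -205.9]))
(array([ 584.4, -142.6]), array([66.5, 62.6]), -16.7, array([ 585.8, -139.9]))
9227
t 3.7 pos [ 0.5651 -0.2105  0.1524] open 1.0 F [0.4 0.7 0.2]
turn [-0.0014 -0.0003 -0.0051] rows>= 1.0 then shift [ 0.0037 -0.0004  0.1004] | shift in present axes [ 0.0037 -0.0002  0.1004]
```

Call:
move_arm([
  [1,[0.0007,0,0.02],[0,0,-0.005]],
  [1,[0.0007,0,0.02],[0,0,0]],
  [1,[0.0007,0,0.02],[0,0,0]],
  [1,[0.0007,0,0.02],[0,0,0]],
  [1,[0.0007,0,0.02],[0,0,0]],
  [1,[0,0,0],[0,0,0]],
  [0,[0,0,0],[0,0,0]],
  [0,[0,0,0],[0,0,0]],
  [0,[0,0,0],[0,0,0]],
  [0,[0,0,0],[0,0,0]],
], grip_force=40)

```text
time: 4.52
eef_pos: [0.5677, -0.205, 0.0553]
tcp_rot: [0.797, 0.604, 0.001, 0.002]
contact_force: [0.3, 0.6, 0.1]
opening: 0.453
finger_force: 0.0
```

Call:
move_arm([
  [0,[0,0,0],[0,0,0]],
  [0,[0,0,0],[0,0,0]],
  [0,[0,0,0],[0,0,0]],
  [0,[0.0003,-0.007,0],[0,0,0.1]],
  [0,[0.0003,-0.007,0],[0,0,0.1]],
  [0,[0.0003,-0.007,0],[0,0,0.1]],
  [0,[0.0003,-0.007,0],[0,0,0.1]],
  [0,[0.0003,-0.007,0],[0,0,0.1]],
  [0,[0,0,0],[0,0,0]],
  [0,[0,0,0],[0,0,0]],
])

```text
time: 5.35
eef_pos: [0.5398, -0.1886, 0.0546]
tcp_rot: [0.923, 0.385, 0.004, 0.003]
contact_force: [8.9, -2.9, -4.3]
opening: 0.17
finger_force: 42.4
```

Run:
```python
from h import *
plan([.584-.07*np.cos(np.radians(6.2)),-.142-.07*np.sin(np.radians(6.2)),.052],6.2)
s=get_state();print(s['finger_force'],s['wrist_torque'])
```

```text
t 5.3 pos [ 0.5398 -0.1886  0.0546] open 0.17 F [ 8.9 -2.9 -4.3]
turn [ 0.0071 -0.008   0.6831] rows>= 6.0 then shift [-0.021  -0.0415  0.0026] | shift in present axes [ 0.0099 -0.0455  0.0022]
42.357303500175476 [-0.2438665  -1.11533602 -0.54171592]
```

Call:
move_arm([
  [0,[0.0003,-0.007,0],[0,0,0.1]],
  [0,[0.0003,-0.007,0],[0,0,0.1]],
  [0,[0.0003,-0.007,0],[0,0,0.1]],
  [0,[0.0003,-0.007,0],[0,0,0.1]],
  [0,[0.0003,-0.007,0],[0,0,0.1]],
  [0,[0.0003,-0.007,0],[0,0,0.1]],
  [0,[0.0002,-0.005,0],[0,0,0.07]],
  [0,[0,0,0],[0,0,0]],
  [0,[0,0,0],[0,0,0]],
  [0,[0,0,0],[0,0,0]],
])

```text
time: 6.18
eef_pos: [0.5223, -0.1515, 0.0547]
tcp_rot: [0.998, 0.062, 0.009, 0.006]
contact_force: [17.8, -12.7, -14.6]
opening: 0.164
finger_force: 41.8
```

Run:
```python
from h import *
plan([.584-.07*np.cos(np.radians(6.2)),-.142-.07*np.sin(np.radians(6.2)),.052],6.2)
s=get_state();print(s['finger_force'],s['wrist_torque'])
```

```text
t 6.2 pos [ 0.5223 -0.1515  0.0547] open 0.164 F [ 17.8 -12.7 -14.6]
turn [ 0.0139 -0.018   0.0149] rows>= 1.0 then shift [-0.0076 -0.0028  0.0027] | shift in present axes [-0.0076 -0.0029  0.0026]
41.79599583148956 [-1.9280674  -2.39342956 -0.37863238]
```

Call:
move_arm([
  [0,[-0.003,-0.002,0],[0,0,0.01]],
  [0,[0,0,0],[0,0,0]],
  [0.6,[0,0,0],[0,0,0]],
  [0.8,[0,0,0],[0,0,0]],
  [1,[0,0,0],[0,0,0]],
  [1,[0,0,-0.03],[0,0,0]],
  [1,[0,0,-0.04],[0,0,0]],
  [1,[0,0,-0.04],[0,0,0]],
  [1,[0,0,0],[0,0,0]],
  [1,[0,0,0],[0,0,0]],
])

```text
time: 7.02
eef_pos: [0.514, -0.145, 0.1668]
tcp_rot: [0.998, 0.058, 0.003, 0.002]
contact_force: [0.4, -0.5, -0.6]
opening: 1.001
finger_force: 0.0
```

Run:
```python
from h import *
for k in range(2):
    s=get_state();w=read_camera('wrist')
p=blob(w,'red',(180,60,340,300));r=rect('wrist',p,.074,s);print(len(p),r)
m=blob(w,'white',(180,20,340,200));print(rect('wrist',m,.055,s))
plan([.44,.40,.2],6.2)
cv2.imwrite("pics/w2.png",w[:,:,::-1])
```

```text
1291 (array([ 518. , -150.9]), array([60.5, 15. ]), 6.4, array([ 518.8, -151. ]))
(array([ 576.2, -133. ]), array([93.1, 66.5]), -56.4, array([ 586.4, -140.6]))
t 7.1 pos [ 0.5116 -0.144   0.1625] open 0.999 F [-0.9  0.3 -0.3]
turn [-0.0009  0.0013  0.0079] rows>= 1.0 then shift [-0.0125 -0.5485 -0.0375] | shift in present axes [-0.0082 -0.5486 -0.0369]
```

View pics/w2.png

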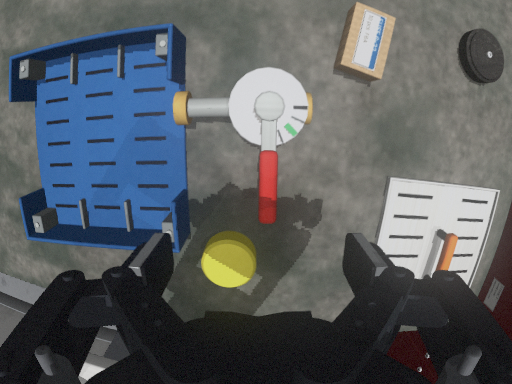

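The valve is shut: the lever lies at 6.4° against a box yaw of about 6.2°. The view also shows the carton at (367,42), the cap at (229,258) and the tray at right, all undisturbed. Next, the hand tools.

Call:
move_arm([
  [1,[-0.001,-0.038,-0.003],[0,0,0]],
  [1,[-0.001,-0.038,-0.003],[0,0,0]],
  [1,[-0.001,-0.038,-0.003],[0,0,0]],
  [1,[-0.001,-0.038,-0.003],[0,0,0]],
  [1,[-0.001,-0.038,-0.003],[0,0,0]],
  [1,[-0.001,-0.038,-0.003],[0,0,0]],
  [1,[-0.001,-0.038,-0.003],[0,0,0]],
  [1,[-0.001,-0.038,-0.003],[0,0,0]],
  [1,[-0.001,-0.038,-0.003],[0,0,0]],
  [1,[-0.001,-0.038,-0.003],[0,0,0]],
])

```text
time: 7.95
eef_pos: [0.4564, 0.2332, 0.1909]
tcp_rot: [0.998, 0.058, -0.002, 0.001]
contact_force: [0.1, 0.1, -0.4]
opening: 1.001
finger_force: 0.0
```

Call:
move_arm([
  [1,[-0.001,-0.038,-0.003],[0,0,0]],
  [1,[-0.001,-0.038,-0.003],[0,0,0]],
  [1,[-0.001,-0.038,-0.003],[0,0,0]],
  [1,[0,0,0],[0,0,0.115]],
  [1,[0,0,0],[0,0,0]],
  [1,[0,0,0],[0,0,0]],
  [1,[0,0,0],[0,0,0]],
  [1,[0,0,0],[0,0,0]],
  [1,[0,0,0],[0,0,0]],
  [1,[0,0,0],[0,0,0]],
])

```text
time: 8.78
eef_pos: [0.4428, 0.3437, 0.2022]
tcp_rot: [1.0, -0.0, -0.0, 0.0]
contact_force: [-1.1, -0.7, -0.3]
opening: 0.997
finger_force: 0.0
```

Run:
```python
from h import *
s=get_state();w=read_camera('wrist')
print(s['eef_pos'])
for c,z in(('red',.015),('yellow',.012),('blue',.012),('dark',.012)):
    m=mask(w,c);n,l,st,ce=cv2.connectedComponentsWithStats(m)
    for i in range(1,n):
        if st[i,4]>250 and (ce[i][1]<250):
            ys,xs=np.nonzero(l==i);print(c,st[i],rect('wrist',np.c_[xs,ys],z,s))
cv2.imwrite("pics/w3.png",w[:,:,::-1])
```

```text
[0.44276677 0.34373781 0.20224487]
red [ 239  112   26   76 1472] (array([465.6, 350.3]), array([85.7, 25.1]), 4.4, array([467.4, 350.5]))
red [  0 179  24  21 282] (array([422.4, 719.5]), array([68.5, 23.9]), -81.2, array([422.4, 721.8]))
yellow [ 298   94   25  115 1389] (array([463.1, 284.4]), array([133.2,  22.6]), -2.2, array([452.6, 285.1]))
blue [  419    17    93   183 13051] (array([532.3,  49.3]), array([244.7, 187. ]), 5.7, array([529.1,  60.2]))
blue [ 194  116   15   74 1072] (array([462.4, 409.3]), array([85. , 16.7]), -2.1, array([463.6, 409.3]))
```

View pics/w3.png

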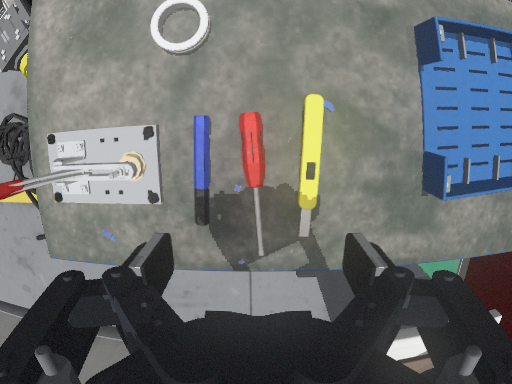

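The wrist view shows the marker at (202,170), the driver at (252,150, handle away from the robot), the cutter at (312,150) and the box's left side at right. I'll take the driver first, with a half-open gripper to clear its neighbours.

Call:
move_arm([
  [0.5,[0.003,-0.005,0.02],[0,0,-0.077]],
  [0.5,[0,0,0.03],[0,0,0]],
  [0.5,[0,0,0.0385],[0,0,0]],
  [0.5,[0,0,0.0385],[0,0,0]],
  [0.5,[0,0,0.0385],[0,0,0]],
  [0.5,[0,0,0.02],[0,0,0]],
  [0.5,[0,0,0.011],[0,0,0]],
  [0.5,[0,0,0],[0,0,0]],
  [0.5,[0,0,0],[0,0,0]],
  [0,[0,0,0],[0,0,0]],
], grip_force=60)

```text
time: 9.67
eef_pos: [0.4473, 0.3505, 0.0081]
tcp_rot: [0.999, 0.039, 0.002, -0.001]
contact_force: [0.1, -0.3, -0.0]
opening: 0.374
finger_force: 0.0
```

Call:
move_arm([
  [0,[0,0,0],[0,0,0]],
  [0,[0,0,0],[0,0,0]],
  [0,[0,0,0],[0,0,0]],
  [0,[0,0,0],[0,0,0]],
  [0,[0,0,-0.02],[0,0,0]],
  [0,[0,0,-0.03],[0,0,0]],
  [0,[0,0,-0.03],[0,0,0]],
  [0,[0,0,-0.03],[0,0,0]],
  [0,[0,0,0],[0,0,0]],
  [0,[0,0,0],[0,0,0]],
])

```text
time: 10.5
eef_pos: [0.4471, 0.3506, 0.119]
tcp_rot: [0.999, 0.039, 0.003, -0.001]
contact_force: [-0.3, -0.1, -0.5]
opening: 0.253
finger_force: 59.2
```

Run:
```python
from h import *
s=get_state();plan([.55,.05,.17],6.2,s);print(s['finger_force'])
```

```text
t 10.5 pos [0.4471 0.3506 0.119 ] open 0.253 F [-0.3 -0.1 -0.5]
turn [-0.0026 -0.0061 -0.0303] rows>= 1.0 then shift [ 0.0699  0.3099 -0.051 ] | shift in present axes [ 0.0795  0.3075 -0.0513]
59.16723330854438
```

Call:
move_arm([
  [0,[0,0,-0.02],[0,0,-0.03]],
  [0,[0.009,0.0357,-0.003],[0,0,0]],
  [0,[0.009,0.0357,-0.003],[0,0,0]],
  [0,[0.009,0.0357,-0.003],[0,0,0]],
  [0,[0.009,0.0357,-0.003],[0,0,0]],
  [0,[0.009,0.0357,-0.003],[0,0,0]],
  [0,[0.009,0.0357,-0.003],[0,0,0]],
  [0,[0.009,0.0357,-0.003],[0,0,0]],
  [0,[0.009,0.0357,-0.003],[0,0,0]],
  [0,[0.009,0.0357,-0.003],[0,0,0]],
])

```text
time: 11.33
eef_pos: [0.5596, 0.0373, 0.1609]
tcp_rot: [0.999, 0.054, -0.002, -0.0]
contact_force: [0.3, 0.6, -1.8]
opening: 0.259
finger_force: 59.2
```

Call:
move_arm([
  [0,[0,0,0],[0,0,0]],
  [0,[0,0,0],[0,0,0]],
  [0,[0,0,0],[0,0,0]],
  [0,[0,0,0],[0,0,0]],
  [0,[0,0,0],[0,0,0]],
  [0,[0,0,0],[0,0,0]],
  [0,[0,0,0],[0,0,0]],
  [0,[0,0,0],[0,0,0]],
  [0,[0,0,0],[0,0,0]],
  [0,[0,0,0],[0,0,0]],
])

```text
time: 12.17
eef_pos: [0.5606, 0.0391, 0.1629]
tcp_rot: [0.999, 0.054, 0.0, 0.0]
contact_force: [0.3, -0.0, -0.6]
opening: 0.255
finger_force: 59.2
```

Run:
```python
from h import *
s=get_state();w=read_camera('wrist')
plan([.561,.040,.159],6.2,s);print(s['finger_force'])
cv2.imwrite("pics/w4.png",w[:,:,::-1])
```

```text
t 12.2 pos [0.5606 0.0391 0.1629] open 0.255 F [ 0.3 -0.  -0.6]
turn [ 0.     -0.0001 -0.0001] rows>= 1.0 then shift [ 0.0005 -0.0009  0.0039] | shift in present axes [ 0.0005 -0.0009  0.0039]
59.22809075913392
```

View pics/w4.png

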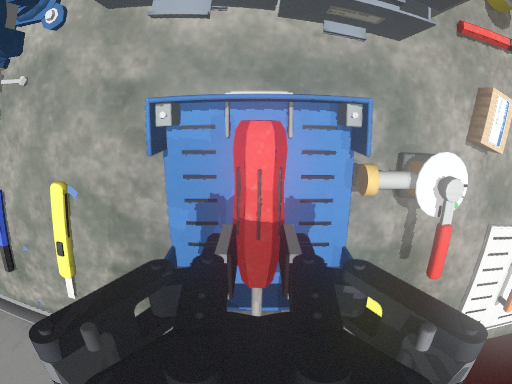

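The driver is held straight over the middle lane. The far rim corners are at (147,98) and (372,98), and the two far ribs are at (227,120) and (291,120).

Run:
```python
from h import *
s=get_state()
P=plane('wrist',[(147,98),(372,98)],.053,s)*1000;print(P.round(1))
d=P[0]-P[1];print(np.linalg.norm(d),np.degrees(np.arctan2(-d[0],d[1])))
a=np.radians(6.2);ex=np.array([np.cos(a),np.sin(a)]);print('c from rim',P.mean(0)[:2]-108*ex)
Q=plane('wrist',[(227,103),(291,103),(227,136),(291,136)],.017,s)*1000;print(Q.round(1),'lane mid y offset line')
print('c from ribs near end', (Q[2]+Q[3])[:2]/2-67*ex,' far',(Q[0]+Q[1])[:2]/2-103*ex)
L=plane('wrist',[(163,115),(354,115)],.039,s)*1000;print(L.round(1),L.mean(0)[:2]-92*ex)
w=read_camera('wrist');E=blob(w,'blue',(130,60,390,330));print(rect('wrist',E,.053,s))
```

```text
[[630.8 144.9  53. ]
 [652.2 -51.5  53. ]]
197.53256493906002 6.223612206713306
c from rim [534.15502415  35.06412872]
[[631.5  77.1  17. ]
 [638.1  15.9  17. ]
 [599.4  73.9  17. ]
 [606.1  12.1  17. ]] lane mid y offset line
c from ribs near end [536.16792926  35.7829512 ]  far [532.39972233  35.35945877]
[[616.  133.1  39. ]
 [634.8 -41.2  39. ]] [533.95688082  36.01375142]
(array([559.6,  39.2]), array([199.8, 164.6]), -84.0, array([576.4,  43.7]))
```

Call:
move_arm([
  [0,[-0.001,-0.0005,0.02],[0,0,0]],
  [0,[0,0,0.03],[0,0,0]],
  [0,[0,0,0.03],[0,0,0]],
  [0,[0,0,0.03],[0,0,0]],
  [0,[0,0,0.02],[0,0,0]],
  [0,[0,0,0.01],[0,0,0]],
  [0,[0,0,0.006],[0,0,0]],
  [0,[0,0,0],[0,0,0]],
  [0,[0,0,0],[0,0,0]],
  [0,[0,0,0],[0,0,0]],
])

```text
time: 13.1
eef_pos: [0.5611, 0.0391, 0.0187]
tcp_rot: [0.999, 0.054, 0.002, 0.0]
contact_force: [0.2, -0.1, -0.2]
opening: 0.255
finger_force: 59.2
```

Call:
move_arm([
  [0,[0,0,0.0035],[0,0,0]],
  [0,[0,0,0],[0,0,0]],
  [0.4,[0,0,0],[0,0,0]],
  [0.4,[0,0,0],[0,0,0]],
  [0.4,[0,0,0],[0,0,0]],
  [0.4,[0,0,-0.03],[0,0,0]],
  [0.4,[0,0,-0.04],[0,0,0]],
  [0.4,[0,0,-0.04],[0,0,0]],
  [0.5,[0,0,-0.04],[0,0,0.073]],
  [0.5,[0,0,0],[0,0,0.073]],
])

```text
time: 13.93
eef_pos: [0.5651, 0.0388, 0.1739]
tcp_rot: [1.0, -0.021, 0.009, 0.001]
contact_force: [0.9, -0.5, 1.7]
opening: 0.497
finger_force: 0.0
```

Call:
move_arm([
  [0.5,[-0.015,-0.0345,0],[0,0,0]],
  [0.5,[-0.015,-0.0345,0],[0,0,0]],
  [0.5,[-0.015,-0.0345,0],[0,0,0]],
  [0.5,[-0.015,-0.0345,0],[0,0,0]],
  [0.5,[-0.015,-0.0345,0],[0,0,0]],
  [0.5,[-0.015,-0.0345,0],[0,0,0]],
  [0.5,[-0.015,-0.0345,0],[0,0,0]],
  [0.5,[0,0,0],[0,0,0]],
  [0.5,[0,0,0],[0,0,0]],
  [0.5,[0,0,0],[0,0,0]],
])

```text
time: 14.77
eef_pos: [0.4639, 0.2845, 0.1634]
tcp_rot: [1.0, -0.019, 0.0, 0.0]
contact_force: [0.2, -0.5, -0.2]
opening: 0.501
finger_force: 0.0
```

Run:
```python
from h import *
s=get_state();w=read_camera('wrist');t=read_camera('top')
p=blob(w,'yellow',(150,50,380,300));r=rect('wrist',p,.013,s);print(len(p),r)
for v in(-1,1):  # ends
    pass
print('driver in box',rect('top',blob(t,'red',(215,160,300,250)),.02))
plan([r[0][0]/1000,r[0][1]/1000,.006],r[2],s)
```

```text
1014 (array([433.7, 284.6]), array([73.2, 21.4]), -2.7, array([429.8, 284.6]))
driver in box (array([577.9,  41.3]), array([83.9, 22.4]), 5.1, array([578.3,  41.5]))
t 14.8 pos [0.4639 0.2845 0.1634] open 0.501 F [ 0.2 -0.5 -0.2]
turn [ 0.0004 -0.0004  0.0097] rows>= 1.0 then shift [-0.0301  0.0013  0.1574] | shift in present axes [-0.0302  0.001   0.1574]
```

Call:
move_arm([
  [0.4,[0,0.001,0.03],[0,0,0.005]],
  [0.4,[0,0,0.04],[0,0,0]],
  [0.4,[0,0,0.04],[0,0,0]],
  [0.4,[0,0,0.03],[0,0,0]],
  [0.4,[0,0,0.018],[0,0,0]],
  [0.4,[0,0,0],[0,0,0]],
  [0.4,[0,0,0],[0,0,0]],
  [0,[0,0,0],[0,0,0]],
  [0,[0,0,0],[0,0,0]],
  [0,[0,0,0],[0,0,0]],
])

```text
time: 15.7
eef_pos: [0.4651, 0.2838, 0.007]
tcp_rot: [1.0, -0.022, 0.001, -0.001]
contact_force: [-0.1, -0.3, 2.5]
opening: 0.231
finger_force: 60.3
```

Call:
move_arm([
  [0,[0,0,0],[0,0,0]],
  [0,[0,0,0],[0,0,0]],
  [0,[0,0,-0.02],[0,0,0]],
  [0,[0,0,-0.03],[0,0,0]],
  [0,[0,0,-0.03],[0,0,0]],
  [0,[0,0,-0.03],[0,0,0]],
  [0,[0,0,-0.03],[0,0,0]],
  [0,[0,0,0],[0,0,0]],
  [0,[0,0,0],[0,0,0]],
  [0,[0,0,0],[0,0,0]],
])

```text
time: 16.53
eef_pos: [0.4629, 0.2835, 0.1444]
tcp_rot: [1.0, -0.022, -0.001, 0.0]
contact_force: [-0.1, -0.2, -0.1]
opening: 0.234
finger_force: 59.9
```

Run:
```python
from h import *
a=np.radians(6.2);B=np.array([534,35.6]);Rb=np.array([[np.cos(a),-np.sin(a)],[np.sin(a),np.cos(a)]])
for y in(-62,62):
    for x in (0,19):print(x,y,B+Rb@[x,y])
s=get_state();g=(B+Rb@[19,-62])/1000
plan([g[0],g[1],.16],6.2,s);print(s['finger_force'])
```

```text
0 -62 [540.69596005 -26.03735977]
19 -62 [559.58482837 -23.98537201]
0 62 [527.30403995  97.23735977]
19 62 [546.19290826  99.28934752]
t 16.5 pos [0.4629 0.2835 0.1444] open 0.234 F [-0.1 -0.2 -0.1]
turn [ 0.0004  0.0016 -0.1512] rows>= 2.0 then shift [ 0.0629  0.3161 -0.0156] | shift in present axes [ 0.1098  0.303  -0.0156]
59.852871894836426
```

Call:
move_arm([
  [0,[0,0,0],[0,0,-0.0756]],
  [0,[0,0,0],[0,0,-0.0756]],
  [0,[0.007,0.0351,-0.0015],[0,0,0]],
  [0,[0.007,0.0351,-0.0015],[0,0,0]],
  [0,[0.007,0.0351,-0.0015],[0,0,0]],
  [0,[0.007,0.0351,-0.0015],[0,0,0]],
  [0,[0.007,0.0351,-0.0015],[0,0,0]],
  [0,[0.007,0.0351,-0.0015],[0,0,0]],
  [0,[0.007,0.0351,-0.0015],[0,0,0]],
  [0,[0.007,0.0351,-0.0015],[0,0,0]],
])

```text
time: 17.37
eef_pos: [0.5483, 0.0091, 0.1546]
tcp_rot: [0.999, 0.054, -0.002, -0.001]
contact_force: [1.3, 0.2, -0.1]
opening: 0.23
finger_force: 59.9
```

Call:
move_arm([
  [0,[0.007,0.0351,-0.0015],[0,0,0]],
  [0,[0,0,0],[0,0,0]],
  [0,[0,0,0],[0,0,0]],
  [0,[0,0,0],[0,0,0]],
  [0,[0,0,0],[0,0,0]],
  [0,[0,0,0],[0,0,0]],
  [0,[0,0,0],[0,0,0]],
  [0,[0,0,0],[0,0,0]],
  [0,[0,0,0],[0,0,0]],
  [0,[0,0,0],[0,0,0]],
])

```text
time: 18.2
eef_pos: [0.5605, -0.0233, 0.159]
tcp_rot: [0.999, 0.054, 0.0, 0.0]
contact_force: [-1.6, -0.3, -0.6]
opening: 0.235
finger_force: 59.9
```

Run:
```python
from h import *
s=get_state();w=read_camera('wrist')
plan([.5596,-.024,.013],6.2,s);print(s['finger_force'])
p=blob(w,'yellow',(180,50,330,330));print(len(p),rect('wrist',p,s['eef_pos'][2]+.004,s))
```

```text
t 18.2 pos [ 0.5605 -0.0233  0.159 ] open 0.235 F [-1.6 -0.3 -0.6]
turn [ 0.0001 -0.0002  0.0005] rows>= 1.0 then shift [-0.0009  0.0006  0.146 ] | shift in present axes [-0.001   0.0006  0.146 ]
59.86791014671326
7561 (array([569.2, -21.8]), array([112.3,  21.8]), 6.2, array([577.7, -20.7]))
```

Call:
move_arm([
  [0,[-0.001,0.0006,0.03],[0,0,0]],
  [0,[0,0,0.035],[0,0,0]],
  [0,[0,0,0.035],[0,0,0]],
  [0,[0,0,0.03],[0,0,0]],
  [0,[0,0,0.01],[0,0,0]],
  [0,[0,0,0.006],[0,0,0]],
  [0,[0,0,0],[0,0,0]],
  [0,[0,0,0],[0,0,0]],
  [0.4,[0,0,0],[0,0,0]],
  [0.4,[0,0,0],[0,0,0]],
])

```text
time: 19.08
eef_pos: [0.5609, -0.0247, 0.0144]
tcp_rot: [0.999, 0.054, 0.002, 0.0]
contact_force: [0.3, 0.8, -0.3]
opening: 0.4
finger_force: 0.0
```

Call:
move_arm([
  [0.4,[0,0,0],[0,0,0]],
  [0.4,[0,0,-0.03],[0,0,0]],
  [0.4,[0,0,-0.04],[0,0,0]],
  [0.4,[0,0,-0.04],[0,0,0]],
  [0.4,[0,0,-0.04],[0,0,0.0725]],
  [0.4,[0,0,0],[0,0,0.0725]],
  [0.4,[-0.0123,-0.039,0],[0,0,0]],
  [0.4,[-0.0123,-0.039,0],[0,0,0]],
  [0.4,[-0.0123,-0.039,0],[0,0,0]],
  [0.4,[-0.0123,-0.039,0],[0,0,0]],
])

```text
time: 19.92
eef_pos: [0.5157, 0.1346, 0.1636]
tcp_rot: [1.0, -0.019, 0.001, -0.0]
contact_force: [0.6, 0.4, 0.8]
opening: 0.398
finger_force: 0.0
```

Call:
move_arm([
  [0.4,[-0.0123,-0.039,0],[0,0,0]],
  [0.4,[-0.0123,-0.039,0],[0,0,0]],
  [0.4,[-0.0123,-0.039,0],[0,0,0]],
  [0.4,[-0.0123,-0.039,0],[0,0,0]],
  [0.4,[-0.0123,-0.039,0],[0,0,0]],
  [0.4,[-0.0123,-0.039,0],[0,0,0]],
  [0.4,[-0.0123,-0.039,0],[0,0,0]],
  [0.4,[0,0,0],[0,0,0]],
  [0.4,[0,0,0],[0,0,0]],
  [0.4,[0,0,0],[0,0,0]],
])

```text
time: 20.75
eef_pos: [0.4401, 0.4093, 0.1629]
tcp_rot: [1.0, -0.018, 0.0, 0.0]
contact_force: [-0.1, -1.1, -0.1]
opening: 0.404
finger_force: 0.0
```

Run:
```python
from h import *
s=get_state();w=read_camera('wrist');t=read_camera('top')
p=blob(w,'blue',(150,50,380,300));r=rect('wrist',p,.012,s);print(len(p),r)
print('cutter in box',rect('top',blob(t,'yellow',(255,150,300,245)),.018))
plan([.440,.410,.006],-2.1,s)
```

```text
1409 (array([462.5, 409.7]), array([84.3, 16.3]), -2.4, array([463.5, 409.8]))
cutter in box (array([558. , -24.1]), array([129. ,  20.9]), 6.9, array([557.1, -24.4]))
t 20.8 pos [0.4401 0.4093 0.1629] open 0.404 F [-0.1 -1.1 -0.1]
turn [ 0.0004 -0.0002  0.0005] rows>= 1.0 then shift [-1.000e-04 -7.000e-04  1.569e-01] | shift in present axes [-1.000e-04 -7.000e-04  1.569e-01]
```

Call:
move_arm([
  [0.4,[0,-0.001,0.03],[0,0,0]],
  [0.4,[0,0,0.04],[0,0,0]],
  [0.4,[0,0,0.04],[0,0,0]],
  [0.4,[0,0,0.03],[0,0,0]],
  [0.4,[0,0,0.0175],[0,0,0]],
  [0.4,[0,0,0],[0,0,0]],
  [0.4,[0,0,0],[0,0,0]],
  [0,[0,0,0],[0,0,0]],
  [0,[0,0,0],[0,0,0]],
  [0,[0,0,0],[0,0,0]],
])

```text
time: 21.68
eef_pos: [0.4412, 0.4105, 0.0068]
tcp_rot: [1.0, -0.019, 0.001, -0.001]
contact_force: [0.9, -1.2, 1.3]
opening: 0.164
finger_force: 59.0
```

Call:
move_arm([
  [0,[0,0,0],[0,0,0]],
  [0,[0,0,0],[0,0,0]],
  [0,[0,0,-0.02],[0,0,0]],
  [0,[0,0,-0.03],[0,0,0]],
  [0,[0,0,-0.03],[0,0,0]],
  [0,[0,0,-0.03],[0,0,0]],
  [0,[0,0,-0.03],[0,0,0]],
  [0,[0,0,0],[0,0,0]],
  [0,[0,0,0],[0,0,0]],
  [0,[0,0,0],[0,0,0]],
])

```text
time: 22.52
eef_pos: [0.4396, 0.4101, 0.1447]
tcp_rot: [1.0, -0.018, -0.0, 0.0]
contact_force: [-0.7, 0.6, -0.6]
opening: 0.167
finger_force: 58.8
```

Run:
```python
from h import *
s=get_state();plan([.5273,.0972,.16],6.2,s);print(s['finger_force'])
```

```text
t 22.5 pos [0.4396 0.4101 0.1447] open 0.167 F [-0.7  0.6 -0.6]
turn [ 0.0004  0.001  -0.145 ] rows>= 2.0 then shift [ 0.0534  0.3206 -0.0153] | shift in present axes [ 0.0992  0.3095 -0.0153]
58.77866327762604
```

Call:
move_arm([
  [0,[0,0,0],[0,0,-0.0725]],
  [0,[0,0,0],[0,0,-0.0725]],
  [0,[0.006,0.0356,-0.0015],[0,0,0]],
  [0,[0.006,0.0356,-0.0015],[0,0,0]],
  [0,[0.006,0.0356,-0.0015],[0,0,0]],
  [0,[0.006,0.0356,-0.0015],[0,0,0]],
  [0,[0.006,0.0356,-0.0015],[0,0,0]],
  [0,[0.006,0.0356,-0.0015],[0,0,0]],
  [0,[0.006,0.0356,-0.0015],[0,0,0]],
  [0,[0.006,0.0356,-0.0015],[0,0,0]],
])

```text
time: 23.35
eef_pos: [0.5173, 0.1307, 0.1549]
tcp_rot: [0.999, 0.054, -0.002, -0.0]
contact_force: [1.7, 0.7, -0.2]
opening: 0.168
finger_force: 58.8
```

Call:
move_arm([
  [0,[0.006,0.0356,-0.0015],[0,0,0]],
  [0,[0,0,0],[0,0,0]],
  [0,[0,0,0],[0,0,0]],
  [0,[0,0,0],[0,0,0]],
  [0,[0,0,0],[0,0,0]],
  [0,[0,0,0],[0,0,0]],
  [0,[0,0,0],[0,0,0]],
  [0,[0,0,0],[0,0,0]],
  [0,[0,0,0],[0,0,0]],
  [0,[0,0,0],[0,0,0]],
])

```text
time: 24.18
eef_pos: [0.5284, 0.098, 0.1589]
tcp_rot: [0.999, 0.054, 0.0, 0.0]
contact_force: [-0.6, 0.3, -0.3]
opening: 0.17
finger_force: 58.8
```

Run:
```python
from h import *
s=get_state();w=read_camera('wrist')
plan([.5273,.0972,.013],6.2,s);print(s['finger_force'])
cv2.imwrite("pics/w5.png",w[:,:,::-1])
```

```text
t 24.2 pos [0.5284 0.098  0.1589] open 0.17 F [-0.6  0.3 -0.3]
turn [ 0.     -0.0001  0.0005] rows>= 1.0 then shift [-0.0012  0.0007  0.1459] | shift in present axes [-0.0012  0.0007  0.1459]
58.83767366409302
```

View pics/w5.png

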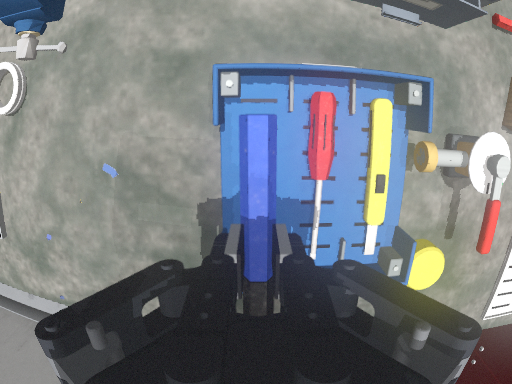

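The marker is held straight over the left lane; the driver (320,140) and cutter (378,165) lie flat in their lanes. I'll release it and go to the tray.

Call:
move_arm([
  [0,[-0.001,0.0006,0.03],[0,0,0]],
  [0,[0,0,0.035],[0,0,0]],
  [0,[0,0,0.035],[0,0,0]],
  [0,[0,0,0.03],[0,0,0]],
  [0,[0,0,0.01],[0,0,0]],
  [0,[0,0,0.006],[0,0,0]],
  [0,[0,0,0],[0,0,0]],
  [0,[0,0,0],[0,0,0]],
  [0.4,[0,0,0],[0,0,0]],
  [0.4,[0,0,0],[0,0,0]],
])

```text
time: 25.07
eef_pos: [0.5289, 0.0969, 0.0143]
tcp_rot: [0.999, 0.054, 0.002, 0.0]
contact_force: [-0.2, 0.0, -0.2]
opening: 0.399
finger_force: 0.0
```

Call:
move_arm([
  [0.4,[0,0,0],[0,0,0]],
  [0.4,[0,0,-0.03],[0,0,0]],
  [0.4,[0,0,-0.04],[0,0,0]],
  [0.4,[0,0,-0.04],[0,0,0]],
  [0.5,[0,0,-0.04],[0,0,0.07]],
  [0.5,[0,0,0],[0,0,0]],
  [0.5,[-0.0092,0.0395,0],[0,0,0]],
  [0.5,[-0.0092,0.0395,0],[0,0,0]],
  [0.5,[-0.0092,0.0395,0],[0,0,0]],
  [0.5,[-0.0092,0.0395,0],[0,0,0]],
])

```text
time: 25.9
eef_pos: [0.4964, -0.0636, 0.1634]
tcp_rot: [1.0, 0.02, 0.001, 0.0]
contact_force: [0.9, 0.3, -0.8]
opening: 0.501
finger_force: 0.0
```

Call:
move_arm([
  [0.5,[-0.0092,0.0395,0],[0,0,0]],
  [0.5,[-0.0092,0.0395,0],[0,0,0]],
  [0.5,[-0.0092,0.0395,0],[0,0,0]],
  [0.5,[-0.0092,0.0395,0],[0,0,0]],
  [0.5,[-0.0092,0.0395,0],[0,0,0]],
  [0.5,[-0.0092,0.0395,0],[0,0,0]],
  [0.5,[-0.0092,0.0395,0],[0,0,0]],
  [0.5,[-0.0092,0.0395,0],[0,0,0]],
  [0.5,[0,0,0],[0,0,0]],
  [0.5,[0,0,0],[0,0,0]],
])

```text
time: 26.73
eef_pos: [0.4345, -0.3829, 0.1629]
tcp_rot: [1.0, 0.017, 0.0, 0.0]
contact_force: [0.2, 0.7, 0.2]
opening: 0.499
finger_force: 0.0
```

Run:
```python
from h import *
for k in range(3):
    s=get_state();w=read_camera('wrist')
t=read_camera('top')
p=blob(w,'orange',(100,20,420,300));r=rect('wrist',p,.038,s);print(len(p),r)
print('marker in box',rect('top',blob(t,'blue',(225,165,250,245)),.016))
plan([r[0][0]/1000,r[0][1]/1000,.012],r[2],s)
cv2.imwrite("pics/w6.png",np.hstack([w,cv2.resize(t[150:260,200:330],None,fx=2.2,fy=3.49)[:384]])[:,:,::-1])
```

```text
674 (array([ 432.6, -383.7]), array([71.1, 11.5]), 2.0, array([ 428.7, -384. ]))
marker in box (array([531.9,  89.1]), array([229.4,  74.3]), -0.7, array([532. ,  90.4]))
t 26.8 pos [ 0.4351 -0.3803  0.1625] open 0.505 F [ 0.  -0.8  0. ]
turn [-0.0009  0.0002  0.003 ] rows>= 1.0 then shift [-0.0026  0.0033  0.1505] | shift in present axes [-0.0026  0.0034  0.1505]
```

View pics/w6.png

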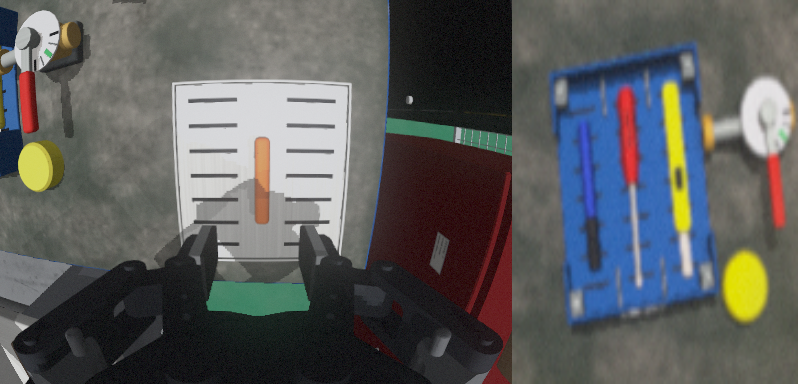

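All three tools lie flat in their lanes (right-hand crop). The wrist view shows the tray with its far corners at (172,83) and (351,83) and the handle at (262,180), its near end in shadow.

Run:
```python
from h import *
s=get_state()
P=plane('wrist',[(172,83),(351,83)],.009,s)*1000;print(P.round(1))
d=P[0]-P[1];a=np.arctan2(-d[0],d[1]);print(np.linalg.norm(d),np.degrees(a))
c=P.mean(0)[:2]-98*np.array([np.cos(a),np.sin(a)]);print(c)
plan([c[0]/1000,c[1]/1000,.013],2.0,s)
```

```text
[[ 529.5 -288.6    9. ]
 [ 537.1 -469.2    9. ]]
180.7653679948251 2.407477266234868
[ 435.41280612 -382.98021577]
t 26.9 pos [ 0.4355 -0.3795  0.1627] open 0.501 F [ 0.6 -0.6 -0.5]
turn [-0.0006  0.0002  0.0047] rows>= 1.0 then shift [-0.0002  0.0035  0.1497] | shift in present axes [-0.0002  0.0036  0.1497]
```

Call:
move_arm([
  [0.5,[0,0.0035,0.03],[0,0,0]],
  [0.5,[0,0,0.035],[0,0,0]],
  [0.5,[0,0,0.035],[0,0,0]],
  [0.5,[0,0,0.03],[0,0,0]],
  [0.5,[0,0,0.02],[0,0,0]],
  [0.5,[0,0,0],[0,0,0]],
  [0.5,[0,0,0],[0,0,0]],
  [0,[0,0,0],[0,0,0]],
  [0,[0,0,0],[0,0,0]],
  [0,[0,0,0],[0,0,0]],
], grip_force=100)

```text
time: 27.77
eef_pos: [0.4368, -0.3855, 0.0157]
tcp_rot: [1.0, 0.019, 0.001, 0.002]
contact_force: [0.5, 1.6, 5.1]
opening: 0.138
finger_force: 98.5
```

Call:
move_arm([
  [0,[0,0,0],[0,0,0]],
  [0,[0,0,0],[0,0,0]],
  [0,[0,0,0],[0,0,0]],
  [0,[0,0,-0.02],[0,0,0]],
  [0,[0,0,-0.03],[0,0,0]],
  [0,[0,0,-0.03],[0,0,0]],
  [0,[0,0,-0.03],[0,0,0]],
  [0,[0,0,-0.02],[0,0,0]],
  [0,[0,0,0],[0,0,0]],
  [0,[0,0,0],[0,0,0]],
])

```text
time: 28.6
eef_pos: [0.4357, -0.3849, 0.144]
tcp_rot: [1.0, 0.019, 0.001, 0.001]
contact_force: [-0.1, -0.5, -2.8]
opening: 0.14
finger_force: 98.3
```

Run:
```python
from h import *
for k in range(3):
    s=get_state();w=read_camera('wrist')
plan([.534,.0356,.17],6.2,s);print(s['finger_force'],s['wrist_torque'])
z=s['eef_pos'][2]+.019-.022
cv2.imwrite("pics/w7.png",w[:,:,::-1])
```

```text
t 28.7 pos [ 0.4343 -0.3832  0.1406] open 0.14 F [-0.4 -0.3 -3.2]
turn [-0.003   0.0022 -0.0703] rows>= 1.0 then shift [ 0.1443 -0.4056 -0.0294] | shift in present axes [ 0.1154 -0.4149 -0.0284]
98.2431149482727 [-0.01998647  0.02060861 -0.0040189 ]
```

View pics/w7.png

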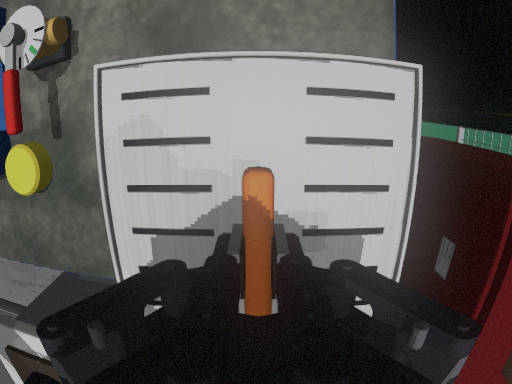

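Run:
```python
from h import *
s=get_state()
P=plane('wrist',[(96,67),(420,67)],s['eef_pos'][2]-.0035,s)*1000
d=P[0]-P[1];a=np.arctan2(-d[0],d[1]);print(np.linalg.norm(d),np.degrees(a))
c=P.mean(0)[:2]-98*np.array([np.cos(a),np.sin(a)])
Q=R.from_quat(s['tcp_rot']).as_matrix();print(c,'tray centre in tool',((c-s['eef_pos'][:2]*1000)@Q[:2,:2]).round(1),'tool th',np.degrees(np.arctan2(Q[1,0],Q[0,0])))
```

```text
173.34061334337557 2.10155053760428
[ 430.45836089 -382.42550458] tray centre in tool [-3.7 -0.8] tool th 2.1721398733802233
```

Call:
move_arm([
  [0,[0,0,-0.02],[0,0,-0.07]],
  [0,[0.0131,-0.0369,-0.001],[0,0,0]],
  [0,[0.0131,-0.0369,-0.001],[0,0,0]],
  [0,[0.0131,-0.0369,-0.001],[0,0,0]],
  [0,[0.0131,-0.0369,-0.001],[0,0,0]],
  [0,[0.0131,-0.0369,-0.001],[0,0,0]],
  [0,[0.0131,-0.0369,-0.001],[0,0,0]],
  [0,[0.0131,-0.0369,-0.001],[0,0,0]],
  [0,[0.0131,-0.0369,-0.001],[0,0,0]],
  [0,[0.0131,-0.0369,-0.001],[0,0,0]],
])

```text
time: 29.58
eef_pos: [0.5156, -0.0394, 0.1695]
tcp_rot: [0.999, 0.054, -0.002, -0.001]
contact_force: [0.9, 0.5, -2.8]
opening: 0.137
finger_force: 98.3
```

Call:
move_arm([
  [0,[0.0131,-0.0369,-0.001],[0,0,0]],
  [0,[0.0131,-0.0369,-0.001],[0,0,0]],
  [0,[0,0,0.02],[0,0,0]],
  [0,[0,0,0.02],[0,0,0]],
  [0,[0,0,0],[0,0,0]],
  [0,[0,0,0],[0,0,0]],
  [0,[0,0,0],[0,0,0]],
  [0,[0,0,0],[0,0,0]],
  [0,[0,0,0],[0,0,0]],
  [0,[0,0,0],[0,0,0]],
])

```text
time: 30.42
eef_pos: [0.5355, 0.0341, 0.1349]
tcp_rot: [0.999, 0.054, 0.001, 0.0]
contact_force: [0.2, 1.0, -1.9]
opening: 0.138
finger_force: 98.5
```

Run:
```python
from h import *
for k in range(3):
    s=get_state();w=read_camera('wrist')
plan([.534,.0356,.056],6.2,s);print(s['finger_force'],s['wrist_torque'])
cv2.imwrite("pics/w8.png",w[:,:,::-1])
```

```text
t 30.5 pos [0.5353 0.0343 0.1346] open 0.142 F [ 0.  -0.4 -1.7]
turn [ 0.0003 -0.0013 -0.0008] rows>= 1.0 then shift [-0.0011 -0.0014  0.0786] | shift in present axes [-0.0012 -0.0015  0.0786]
98.49821090698242 [0.03483914 0.06548942 0.02851278]
```

View pics/w8.png

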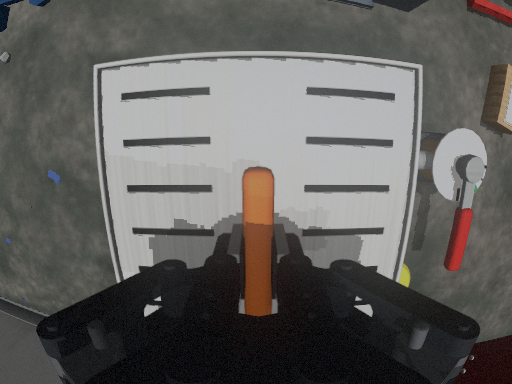

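The tray is held level and square over the box: its corners are at (96,67) and (420,67), the handle is centred, and the lever is still shut. I'll lower it to just above the rim and check the gaps.

Call:
move_arm([
  [0,[0,-0.001,0.015],[0,0,0]],
  [0,[0,0,0.015],[0,0,0]],
  [0,[0,0,0.015],[0,0,0]],
  [0,[0,0,0.0115],[0,0,0]],
  [0,[0,0,0],[0,0,0]],
  [0,[0,0,0],[0,0,0]],
  [0,[0,0,0],[0,0,0]],
  [0,[0,0,0],[0,0,0]],
  [0,[0,0,0],[0,0,0]],
  [0,[0,0,0],[0,0,0]],
])

```text
time: 31.4
eef_pos: [0.5354, 0.0356, 0.0782]
tcp_rot: [0.999, 0.054, 0.001, 0.0]
contact_force: [0.3, -0.9, -2.3]
opening: 0.14
finger_force: 98.4
```

Run:
```python
from h import *
s=get_state();w=read_camera('wrist');sd=read_camera('side')
plan([.535,.0356,.056],6.2,s);print(s['finger_force'],s['wrist_torque'])
a=cv2.resize(w[30:290,70:450],(620,424));b=cv2.resize(sd[170:250,195:305],(583,424))
cv2.imwrite("pics/w9.png",cv2.resize(np.hstack([a,b]),(800,300))[:,:,::-1])
```

```text
t 31.4 pos [0.5354 0.0356 0.0782] open 0.14 F [ 0.3 -0.9 -2.3]
turn [ 0.0004 -0.0016 -0.0002] rows>= 1.0 then shift [-0.0004 -0.0001  0.0222] | shift in present axes [-0.0004 -0.0001  0.0222]
98.4328544139862 [ 0.04241816  0.01415546 -0.01926044]
```

View pics/w9.png

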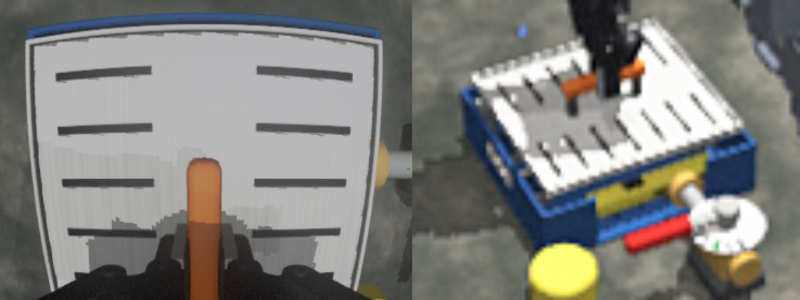

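Run:
```python
from h import *
s=get_state();w=read_camera('wrist')
m=mask(w,'blue');Q=R.from_quat(s['tcp_rot']).as_matrix()
for c in(200,258,320):
    r=np.nonzero(m[25:80,c])[0]+25;print(c,r.min(),r.max(),end=' ')
    for px,z,off in(((c,r.min()-.5),.053,108),((c,r.max()+.5),.070,98),((c,r.max()+.5),.066,98)):
        P=plane('wrist',px,z,s)[0];print(((P-s['eef_pos'])@Q*1000)[0].round(1)-off,end=' ')
    print()
```

```text
200 42 47 -0.9000000000000057 1.5999999999999943 2.5 
258 41 46 -1.4000000000000057 1.2000000000000028 2.0999999999999943 
320 43 47 -1.4000000000000057 1.7000000000000028 2.5999999999999943
```

Call:
move_arm([
  [0,[-0.0015,0,0],[0,0,0]],
  [0,[0,0,0.005],[0,0,0]],
  [0,[0,0,0.005],[0,0,0]],
  [0,[0,0,0.004],[0,0,0]],
  [0,[0,0,0.002],[0,0,0]],
  [0,[0,0,0],[0,0,0]],
  [0,[0,0,0],[0,0,0]],
  [0,[0,0,0],[0,0,0]],
  [0,[0,0,0],[0,0,0]],
  [0,[0,0,0],[0,0,0]],
])

```text
time: 32.38
eef_pos: [0.5335, 0.0354, 0.0616]
tcp_rot: [0.999, 0.054, 0.0, 0.0]
contact_force: [-0.0, 0.4, -2.4]
opening: 0.14
finger_force: 98.5
```

Call:
move_arm([
  [0,[0,0,0.002],[0,0,0]],
  [0,[0,0,0],[0,0,0]],
  [0,[0,0,0.002],[0,0,0]],
  [0,[0,0,0],[0,0,0]],
  [0,[0,0,0],[0,0,0]],
  [0,[0,0,0],[0,0,0]],
  [0,[0,0,0],[0,0,0]],
  [0,[0,0,0],[0,0,0]],
  [0,[0,0,0],[0,0,0]],
  [0,[0,0,0],[0,0,0]],
])

```text
time: 33.22
eef_pos: [0.5333, 0.0355, 0.0574]
tcp_rot: [0.999, 0.054, 0.0, 0.0]
contact_force: [-0.7, 0.4, -3.6]
opening: 0.142
finger_force: 98.5
```

Not touching yet, so I'll keep lowering.

Call:
move_arm([
  [0,[0,0,0.002],[0,0,0]],
  [0,[0,0,0],[0,0,0]],
  [0,[0,0,0],[0,0,0]],
  [0,[0,0,0],[0,0,0]],
  [0,[0,0,0],[0,0,0]],
  [0,[0,0,0.0015],[0,0,0]],
  [0,[0,0,0],[0,0,0]],
  [0,[0,0,0],[0,0,0]],
  [0,[0,0,0],[0,0,0]],
  [0,[0,0,0],[0,0,0]],
])

```text
time: 34.05
eef_pos: [0.5336, 0.0355, 0.0547]
tcp_rot: [0.999, 0.054, 0.0, 0.0]
contact_force: [-4.5, 0.5, 5.4]
opening: 0.14
finger_force: 99.6
```

Run:
```python
from h import *
s=get_state();print(s['eef_pos'],s['contact_force'],s['wrist_torque'])
```

```text
[0.53355805 0.03546015 0.05465573] [-4.47170703  0.53728332  5.42625801] [0.01588922 0.48723725 0.00748004]
```

Contact: about 8 N is taken up at the expected height. I'll release and look.

Call:
move_arm([
  [0.15,[0,0,0],[0,0,0]],
  [0.2,[0,0,0],[0,0,0]],
  [0.35,[0,0,0],[0,0,0]],
  [0.4,[0,0,0],[0,0,0]],
  [0.4,[0,0,0],[0,0,0]],
  [0.4,[0,0,-0.02],[0,0,0]],
  [0.4,[0,0,-0.04],[0,0,0]],
  [0.4,[0,0,-0.04],[0,0,0]],
  [0.4,[0,0,-0.02],[0,0,0]],
  [0.6,[0,0,0],[0,0,0]],
])

```text
time: 34.88
eef_pos: [0.5372, 0.0351, 0.1805]
tcp_rot: [0.999, 0.054, 0.006, 0.001]
contact_force: [0.8, -0.0, 0.8]
opening: 0.525
finger_force: 0.0
```

Call:
move_arm([
  [1,[0,0,0],[0,0,-0.121]],
  [1,[0,0,0],[0,0,-0.121]],
  [1,[0,0,0],[0,0,-0.121]],
  [1,[0,0,0],[0,0,-0.121]],
  [1,[0,0,0],[0,0,-0.121]],
  [1,[0,0,0],[0,0,-0.121]],
  [1,[0,0,0],[0,0,-0.121]],
  [1,[0,0,0],[0,0,-0.121]],
  [1,[0,0,0],[0,0,-0.121]],
  [1,[0,0,0],[0,0,-0.121]],
])

```text
time: 35.72
eef_pos: [0.5327, 0.0355, 0.1724]
tcp_rot: [0.789, 0.615, -0.001, -0.001]
contact_force: [-0.7, 0.4, 0.3]
opening: 1.004
finger_force: 0.0
```

Call:
move_arm([
  [1,[0,0,0],[0,0,-0.121]],
  [1,[0,0,0],[0,0,-0.121]],
  [1,[0,0,0],[0,0,-0.119]],
  [1,[0,0,0],[0,0,0]],
  [1,[0,0,0],[0,0,0]],
  [1,[0,0,0],[0,0,0]],
  [1,[0,0,0],[0,0,0]],
  [1,[0,0,0],[0,0,0]],
  [1,[0,0,0],[0,0,0]],
  [1,[0,0,0],[0,0,0]],
])

```text
time: 36.55
eef_pos: [0.5333, 0.0355, 0.1739]
tcp_rot: [0.668, 0.744, 0.0, 0.0]
contact_force: [0.3, 0.4, -0.1]
opening: 1.003
finger_force: 0.0
```

Run:
```python
from h import *
s=get_state();w=read_camera('wrist');t=read_camera('top');sd=read_camera('side')
m=blob(t,'white',(215,155,300,250));print('tray',rect('top',m,.048))
c=blob(t,'yellow',(290,225,330,260));print('cap',rect('top',c,.03))
k=blob(t,'brown',(325,135,360,175));print('carton',rect('top',k,.03))
p=blob(w,'yellow');print('cap w',len(p),p.mean(0),rect('wrist',p,.03,s))
p=blob(w,'brown');print('carton w',len(p),p.mean(0),rect('wrist',p,.03,s))
plan([.415,-.121,.17],96.2,s)
cv2.imwrite("pics/w10.png",np.hstack([cv2.resize(w,(400,300)),cv2.resize(sd[165:255,190:310],(400,300))])[:,:,::-1])
```

```text
tray (array([501.8, -49.7]), array([121.2,  29.2]), -2.1, array([490.5, -48.4]))
cap (array([ 436.4, -112.2]), array([62.1, 50. ]), 88.5, array([ 438.8, -111.7]))
carton (array([ 665.2, -232.9]), array([76.9, 50.3]), -8.2, array([ 664.5, -231.9]))
cap w 907 [179.70121279 292.52590959] (array([ 455.5, -110.8]), array([58.1, 37.3]), 66.7, array([ 455.7, -110. ]))
carton w 1577 [255.41471148 189.56816741] (array([533.7,  25.4]), array([97.8, 17.7]), 6.2, array([531.8,  25.1]))
t 36.5 pos [0.5333 0.0355 0.1739] open 1.003 F [ 0.3  0.4 -0.1]
turn [ 0.0001  0.     -0.0005] rows>= 1.0 then shift [-0.1428 -0.1345  0.0039] | shift in present axes [-0.1428 -0.1344  0.0038]
```

View pics/w10.png

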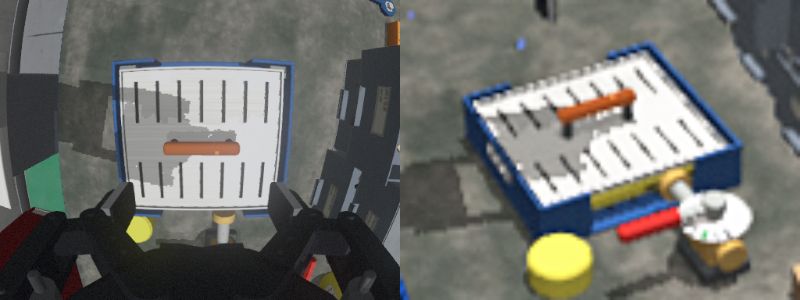

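The tray sits level and centred in the box. The cap appears to have shifted, now near (436,-112), so I'll move over it to measure.

Call:
move_arm([
  [1,[-0.0274,-0.0227,0],[0,0,0]],
  [1,[-0.0274,-0.0227,0],[0,0,0]],
  [1,[-0.0274,-0.0227,0],[0,0,0]],
  [1,[-0.0274,-0.0227,0],[0,0,0]],
  [1,[-0.0274,-0.0227,0],[0,0,0]],
  [1,[0,0,0],[0,0,0]],
  [1,[0,0,0],[0,0,0]],
  [1,[0,0,0],[0,0,0]],
  [1,[0,0,0],[0,0,0]],
  [1,[0,0,0],[0,0,0]],
])

```text
time: 37.53
eef_pos: [0.4357, -0.1121, 0.1738]
tcp_rot: [0.667, 0.745, 0.0, -0.0]
contact_force: [-0.2, 0.1, -0.8]
opening: 1.0
finger_force: 0.0
```

Run:
```python
from h import *
s=get_state();w=read_camera('wrist');t=read_camera('top')
p=blob(w,'yellow');r=rect('wrist',p,.03,s);print('cap w',len(p),p.min(0),p.max(0),r)
c=blob(t,'yellow',(280,215,340,270));print('cap t',rect('top',c,.03))
m=blob(t,'white',(215,155,300,250));print('tray',rect('top',m,.048))
plan([r[0][0]/1000,r[0][1]/1000,.006],96.2,s)
```

```text
cap w 2747 [236. 149.] [294. 208.] (array([ 442.3, -111.2]), array([59.2, 58.3]), -38.3, array([ 442.4, -110.7]))
cap t (array([ 419.4, -113.5]), array([18.5, 16.8]), 43.0, array([ 420.4, -114.5]))
tray (array([531.3,  35.1]), array([193.3, 180.1]), 6.1, array([528.4,  35.3]))
t 37.5 pos [ 0.4357 -0.1121  0.1738] open 1.0 F [-0.2  0.1 -0.8]
turn [ 0.     -0.0002  0.0018] rows>= 1.0 then shift [0.0002 0.0066 0.1678] | shift in present axes [1.000e-04 6.600e-03 1.678e-01]
```

Call:
move_arm([
  [1,[0,0.0066,0.02],[0,0,0]],
  [1,[0,0,0.035],[0,0,0]],
  [1,[0,0,0.035],[0,0,0]],
  [1,[0,0,0.035],[0,0,0]],
  [1,[0,0,0.025],[0,0,0]],
  [1,[0,0,0.015],[0,0,0]],
  [1,[0,0,0],[0,0,0]],
  [1,[0,0,0],[0,0,0]],
  [0,[0,0,0],[0,0,0]],
  [0,[0,0,0],[0,0,0]],
], grip_force=50)

```text
time: 38.47
eef_pos: [0.4433, -0.1128, 0.0105]
tcp_rot: [0.668, 0.744, 0.0, 0.002]
contact_force: [-0.2, -0.3, 0.8]
opening: 0.749
finger_force: 0.0
```

Call:
move_arm([
  [0,[0,0,0],[0,0,0]],
  [0,[0,0,0],[0,0,0]],
  [0,[0,0,-0.02],[0,0,0]],
  [0,[0,0,-0.03],[0,0,0]],
  [0,[0,0,-0.03],[0,0,0]],
  [0,[0,0,-0.03],[0,0,0]],
  [0,[0,0,-0.03],[0,0,0]],
  [0,[0,0,0],[0,0,0]],
  [0,[0,0,0],[0,0,0]],
  [0,[0,0,0],[0,0,0]],
])

```text
time: 39.3
eef_pos: [0.4416, -0.1121, 0.149]
tcp_rot: [0.668, 0.744, 0.0, 0.0]
contact_force: [-0.4, 0.2, -0.6]
opening: 0.659
finger_force: 53.5
```

Run:
```python
from h import *
a=np.radians(6.2);B=np.array([534,35.6]);Rb=np.array([[np.cos(a),-np.sin(a)],[np.sin(a),np.cos(a)]])
s=get_state();w=read_camera('wrist')
for y in(-49,49):print(y,B+Rb@[0,y])
g=(B+Rb@[0,49])/1000
plan([g[0],g[1],.16],96.2,s);print(s['finger_force'])
p=blob(w,'yellow');r=rect('wrist',p,s['eef_pos'][2]+.02,s);print('cap w',len(p),r)
```

```text
-49 [539.29196843 -13.11339723]
49 [528.70803157  84.31339723]
t 39.3 pos [ 0.4416 -0.1121  0.149 ] open 0.659 F [-0.4  0.2 -0.6]
turn [0.0005 0.0004 0.0001] rows>= 1.0 then shift [ 0.1859  0.1079 -0.011 ] | shift in present axes [ 0.1859  0.1079 -0.0111]
53.50987990794238
cap w 11178 (array([ 440.8, -106.3]), array([61.6, 54.1]), -85.1, array([ 440.3, -104.8]))
```

Call:
move_arm([
  [0,[0.0266,0.0154,-0.0016],[0,0,0]],
  [0,[0.0266,0.0154,-0.0016],[0,0,0]],
  [0,[0.0266,0.0154,-0.0016],[0,0,0]],
  [0,[0.0266,0.0154,-0.0016],[0,0,0]],
  [0,[0.0266,0.0154,-0.0016],[0,0,0]],
  [0,[0.0266,0.0154,-0.0016],[0,0,0]],
  [0,[0.0266,0.0154,-0.0016],[0,0,0]],
  [0,[0,0,0],[0,0,0]],
  [0,[0,0,0],[0,0,0]],
  [0,[0,0,0],[0,0,0]],
])

```text
time: 40.18
eef_pos: [0.5276, 0.0843, 0.1582]
tcp_rot: [0.668, 0.744, -0.001, -0.001]
contact_force: [0.9, -0.2, -0.8]
opening: 0.662
finger_force: 53.5
```

Call:
move_arm([
  [0,[0,0,0.02],[0,0,0]],
  [0,[0,0,0.03],[0,0,0]],
  [0,[0,0,0.03],[0,0,0]],
  [0,[0,0,0.02],[0,0,0]],
  [0,[0,0,0],[0,0,0]],
  [0,[0,0,0],[0,0,0]],
  [0,[0,0,0],[0,0,0]],
  [0,[0,0,0],[0,0,0]],
  [0,[0,0,0],[0,0,0]],
  [0,[0,0,0],[0,0,0]],
])

```text
time: 41.02
eef_pos: [0.5295, 0.0844, 0.0612]
tcp_rot: [0.668, 0.744, 0.001, 0.001]
contact_force: [-0.1, 0.6, -0.2]
opening: 0.657
finger_force: 54.4
```

Run:
```python
from h import *
s=get_state();w=read_camera('wrist')
plan([.5287,.0843,.053],96.2,s);print(s['finger_force'])
p=blob(w,'yellow');r=rect('wrist',p,s['eef_pos'][2]+.02,s);print('cap w',len(p),r)
```

```text
t 41.0 pos [0.5295 0.0844 0.0612] open 0.657 F [-0.1  0.6 -0.2]
turn [ 0.002   0.0003 -0.0001] rows>= 1.0 then shift [-0.     -0.0008  0.0082] | shift in present axes [-0.     -0.0008  0.0082]
54.428282440057956
cap w 10487 (array([528.7,  87.6]), array([56.5, 56.4]), 81.6, array([528.1,  90. ]))
```

Call:
move_arm([
  [0,[0,0,0.004],[0,0,0]],
  [0,[0,0,0.003],[0,0,0]],
  [0,[0,0,0],[0,0,0]],
  [0,[0,0,0],[0,0,0]],
  [0,[0,0,0],[0,0,0]],
  [0.75,[0,0,0],[0,0,0]],
  [0.85,[0,0,0],[0,0,0]],
  [0.85,[0,0,0],[0,0,0]],
  [0.85,[0,0,-0.03],[0,0,0]],
  [0.85,[0,0,-0.04],[0,0,0]],
])

```text
time: 41.9
eef_pos: [0.525, 0.0845, 0.1189]
tcp_rot: [0.668, 0.744, -0.004, -0.004]
contact_force: [-0.7, -0.1, 0.4]
opening: 0.85
finger_force: 0.0
```

Call:
move_arm([
  [1,[0,0,-0.04],[0,0,0]],
  [1,[0,0,-0.02],[0,0,0.0855]],
  [1,[0,0,0],[0,0,0.0855]],
  [1,[0,0,0],[0,0,0.0855]],
  [1,[-0.0326,0.02,0],[0,0,0]],
  [1,[-0.0326,0.02,0],[0,0,0]],
  [1,[-0.0326,0.02,0],[0,0,0]],
  [1,[-0.0326,0.02,0],[0,0,0]],
  [1,[-0.0326,0.02,0],[0,0,0]],
  [1,[-0.0326,0.02,0],[0,0,0]],
])

```text
time: 42.73
eef_pos: [0.6189, -0.1284, 0.1824]
tcp_rot: [0.758, 0.653, -0.0, -0.0]
contact_force: [0.2, -0.4, -0.2]
opening: 1.004
finger_force: 0.0
```

Call:
move_arm([
  [1,[-0.0326,0.02,0],[0,0,0]],
  [1,[-0.0326,0.02,0],[0,0,0]],
  [1,[-0.0326,0.02,0],[0,0,0]],
  [1,[0,0,0],[0,0,0]],
  [1,[0,0,0],[0,0,0]],
  [1,[0,0,0],[0,0,0]],
  [1,[0,0,0],[0,0,0]],
  [1,[0,0,0],[0,0,0]],
  [1,[0,0,0],[0,0,0]],
  [1,[0,0,0],[0,0,0]],
])

```text
time: 43.57
eef_pos: [0.6635, -0.2312, 0.1834]
tcp_rot: [0.757, 0.653, 0.0, 0.0]
contact_force: [-0.4, -0.6, -0.5]
opening: 0.998
finger_force: 0.0
```

Run:
```python
from h import *
s=get_state();w=read_camera('wrist');t=read_camera('top')
c=blob(t,'yellow',(225,165,285,240));print('cap t',rect('top',c,.073))
m=mask(w,'brown');n,l,st,ce=cv2.connectedComponentsWithStats(m)
print([(st[i].tolist()) for i in range(1,n) if st[i,4]>200])
plan([.664,-.2325,.01],81.5,s)
cv2.imwrite("pics/w11.png",np.hstack([w,cv2.resize(t[150:260,200:330],(288,384))])[:,:,::-1])
```

```text
cap t (array([525.2,  83.7]), array([55.3, 52. ]), -1.2, array([525.8,  83.4]))
[[134, 25, 30, 22, 365], [377, 65, 65, 71, 2687], [228, 156, 69, 45, 1584], [424, 169, 17, 41, 356]]
t 43.6 pos [ 0.6635 -0.2312  0.1834] open 0.998 F [-0.4 -0.6 -0.5]
turn [0.0004 0.0001 0.0013] rows>= 1.0 then shift [-0.0012  0.0007  0.1734] | shift in present axes [-0.0012  0.0006  0.1734]
```

View pics/w11.png

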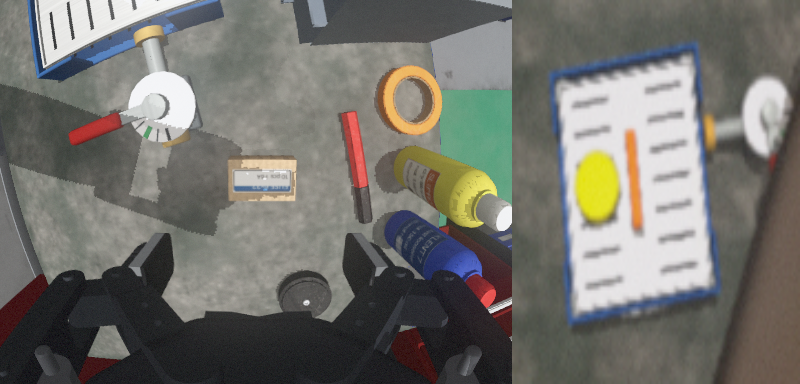

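The cap sits flat on the left deck. The carton is at (262,179), square with the tool, and its neighbours are clear of the fingers.

Run:
```python
from h import *
s=get_state();w=read_camera('wrist')
p=blob(w,'brown',(200,140,320,220));r=rect('wrist',p,.03,s);print(r)
plan([r[0][0]/1000,r[0][1]/1000,.01],r[2]+90,s)
```

```text
(array([ 667. , -232.6]), array([69.8, 47.3]), -8.5, array([ 667.2, -230.5]))
t 43.7 pos [ 0.6635 -0.2317  0.1834] open 1.0 F [-0.   0.2  0.9]
turn [0.0004 0.0002 0.0009] rows>= 1.0 then shift [-0.0004  0.0036  0.1734] | shift in present axes [-0.0004  0.0035  0.1734]
```

Call:
move_arm([
  [1,[0,0.0033,0.03],[0,0,0]],
  [1,[0,0,0.035],[0,0,0]],
  [1,[0,0,0.035],[0,0,0]],
  [1,[0,0,0.035],[0,0,0]],
  [1,[0,0,0.025],[0,0,0]],
  [1,[0,0,0.0135],[0,0,0]],
  [1,[0,0,0],[0,0,0]],
  [1,[0,0,0],[0,0,0]],
  [0,[0,0,0],[0,0,0]],
  [0,[0,0,0],[0,0,0]],
], grip_force=45)

```text
time: 44.55
eef_pos: [0.6692, -0.234, 0.0137]
tcp_rot: [0.758, 0.653, 0.001, 0.003]
contact_force: [1.4, -0.3, 0.9]
opening: 0.81
finger_force: 52.8
```

Call:
move_arm([
  [0,[0,0,0],[0,0,0]],
  [0,[0,0,0],[0,0,0]],
  [0,[0,0,-0.02],[0,0,0]],
  [0,[0,0,-0.03],[0,0,0]],
  [0,[0,0,-0.03],[0,0,0]],
  [0,[0,0,-0.03],[0,0,0]],
  [0,[0,0,-0.03],[0,0,0]],
  [0,[0,0,0],[0,0,0]],
  [0,[0,0,0],[0,0,0]],
  [0,[0,0,0],[0,0,0]],
])

```text
time: 45.38
eef_pos: [0.6663, -0.2325, 0.149]
tcp_rot: [0.758, 0.653, -0.0, -0.0]
contact_force: [-0.6, -0.0, -1.0]
opening: 0.803
finger_force: 52.9
```

Run:
```python
from h import *
s=get_state();w=read_camera('wrist')
plan([.5393,-.0131,.16],96.2,s);print(s['finger_force'],s['wrist_torque'])
p=blob(w,'brown',(150,100,380,330));print(len(p),p.min(0),p.max(0))
```

```text
t 45.4 pos [ 0.6663 -0.2325  0.149 ] open 0.803 F [-0.6 -0.  -1. ]
turn [-0.0008 -0.0004 -0.2565] rows>= 3.0 then shift [ 0.2318 -0.1025 -0.011 ] | shift in present axes [ 0.1982 -0.158  -0.0108]
52.856900095939636 [ 0.00994009  0.05060921 -0.02917086]
8124 [183. 197.] [333. 294.]
```

Call:
move_arm([
  [0,[0,0,0],[0,0,-0.0855]],
  [0,[0,0,0],[0,0,-0.0855]],
  [0,[0,0,0],[0,0,-0.0855]],
  [0,[0.0331,-0.0146,-0.0016],[0,0,0]],
  [0,[0.0331,-0.0146,-0.0016],[0,0,0]],
  [0,[0.0331,-0.0146,-0.0016],[0,0,0]],
  [0,[0.0331,-0.0146,-0.0016],[0,0,0]],
  [0,[0.0331,-0.0146,-0.0016],[0,0,0]],
  [0,[0.0331,-0.0146,-0.0016],[0,0,0]],
  [0,[0.0331,-0.0146,-0.0016],[0,0,0]],
])

```text
time: 46.27
eef_pos: [0.5376, -0.0119, 0.1583]
tcp_rot: [0.668, 0.744, -0.001, -0.002]
contact_force: [0.3, 1.6, -0.4]
opening: 0.8
finger_force: 52.8
```

Call:
move_arm([
  [0,[0,0,0],[0,0,0]],
  [0,[0,0,0],[0,0,0]],
  [0,[0,0,0.02],[0,0,0]],
  [0,[0,0,0.03],[0,0,0]],
  [0,[0,0,0.03],[0,0,0]],
  [0,[0,0,0.018],[0,0,0]],
  [0,[0,0,0],[0,0,0]],
  [0,[0,0,0],[0,0,0]],
  [0,[0,0,0],[0,0,0]],
  [0,[0,0,0],[0,0,0]],
])

```text
time: 47.1
eef_pos: [0.5415, -0.0142, 0.0642]
tcp_rot: [0.668, 0.744, 0.001, 0.001]
contact_force: [0.3, -0.4, -0.1]
opening: 0.799
finger_force: 53.9
```

Run:
```python
from h import *
s=get_state();w=read_camera('wrist')
plan([.5393,-.0131,.053],96.2,s);print(s['finger_force'])
p=blob(w,'brown',(150,100,380,330));print(len(p),rect('wrist',p,s['eef_pos'][2]+.02,s),p.min(0),p.max(0))
cv2.imwrite("pics/w12.png",w[:,:,::-1])
```

```text
t 47.1 pos [ 0.5415 -0.0142  0.0642] open 0.799 F [ 0.3 -0.4 -0.1]
turn [ 0.0024  0.0009 -0.0005] rows>= 1.0 then shift [ 0.0013 -0.002   0.0112] | shift in present axes [ 0.0013 -0.0021  0.0112]
53.924705386161804
7158 (array([541.6, -15.7]), array([68. , 61.6]), 5.9, array([544.4, -10.9])) [183. 199.] [333. 312.]
```

View pics/w12.png

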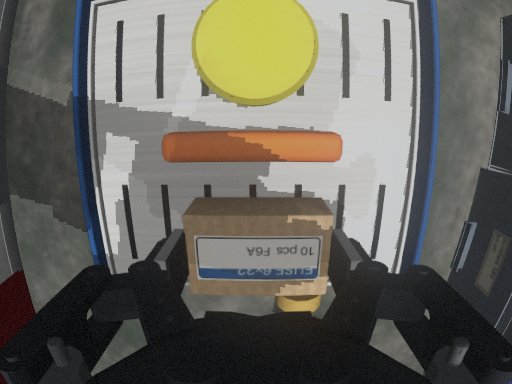

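The carton is level over the right deck, clear of the handle, and the cap rests at the top. I'll set it down and go to the lever.

Call:
move_arm([
  [0,[0.001,-0.001,0.004],[0,0,0]],
  [0,[0,0,0.004],[0,0,0]],
  [0,[0,0,0.002],[0,0,0]],
  [0,[0,0,0],[0,0,0]],
  [0,[0,0,0],[0,0,0]],
  [0.9,[0,0,0],[0,0,0]],
  [0.95,[0,0,0],[0,0,0]],
  [0.95,[0,0,0],[0,0,0]],
  [0.95,[0,0,-0.03],[0,0,0]],
  [0.95,[0,0,-0.04],[0,0,0]],
])

```text
time: 47.98
eef_pos: [0.5352, -0.0118, 0.1184]
tcp_rot: [0.668, 0.744, -0.003, -0.005]
contact_force: [-0.4, 0.5, -0.7]
opening: 0.944
finger_force: 0.0
```

Call:
move_arm([
  [1,[0,0,-0.04],[0,0,0]],
  [1,[0,0,-0.02],[0,0,0.1205]],
  [1,[0,0,0],[0,0,0.1205]],
  [1,[0,0,0],[0,0,0.1205]],
  [1,[0,0,0],[0,0,0.1205]],
  [1,[0,0,0],[0,0,0.1205]],
  [1,[0,0,0],[0,0,0.1205]],
  [1,[0,0,0],[0,0,0.1205]],
  [1,[0,0,0],[0,0,0.1205]],
  [1,[0,0,0],[0,0,0.1205]],
])

```text
time: 48.82
eef_pos: [0.5387, -0.0125, 0.182]
tcp_rot: [0.957, 0.29, -0.0, -0.0]
contact_force: [0.4, -0.5, 0.1]
opening: 0.998
finger_force: 0.0
```

Call:
move_arm([
  [1,[0,0,0],[0,0,0.1205]],
  [1,[0,0,0],[0,0,0.1205]],
  [1,[0,0,0],[0,0,0.1205]],
  [1,[0,0,0],[0,0,0.1205]],
  [1,[-0.0096,0.0334,0],[0,0,0]],
  [1,[-0.0096,0.0334,0],[0,0,0]],
  [1,[-0.0096,0.0334,0],[0,0,0]],
  [1,[-0.0096,0.0334,0],[0,0,0]],
  [1,[0,0,0],[0,0,0]],
  [1,[0,0,0],[0,0,0]],
])

```text
time: 49.65
eef_pos: [0.5154, -0.151, 0.1821]
tcp_rot: [0.999, 0.054, -0.0, -0.0]
contact_force: [-0.0, -0.3, 0.2]
opening: 0.999
finger_force: 0.0
```

Run:
```python
from h import *
for k in range(3):
    s=get_state();w=read_camera('wrist')
t=read_camera('top')
print('cap',rect('top',blob(t,'yellow',(225,165,285,240)),.073))
p=blob(t,'brown',(262,175,292,230));print('carton',rect('top',p,.073))
p=blob(w,'red',(180,60,340,300));r=rect('wrist',p,.074,s);print(len(p),r)
g=mask(w,'green');n,l,st,ce=cv2.connectedComponentsWithStats(g[:200]);print([(st[i].tolist(),plane('wrist',ce[i],.055,s).round(4).tolist()) for i in range(1,n) if st[i,4]>15])
plan([r[0][0]/1000,r[0][1]/1000,.052],6.4,s)
cv2.imwrite("pics/w13.png",w[:,:,::-1])
```

```text
cap (array([525.2,  83.7]), array([55.3, 52. ]), -1.2, array([525.9,  83.5]))
carton (array([537.7, -13.2]), array([70.7, 43.5]), 6.0, array([536.4, -12.8]))
1124 (array([ 518.5, -151.1]), array([61.3, 14.5]), 5.8, array([ 519. , -151.1]))
[([278, 125, 11, 11, 57], [[0.567, -0.1653, 0.055]]), ([505, 187, 7, 6, 28], [[0.5444, -0.4586, 0.055]])]
t 49.8 pos [ 0.5156 -0.1491  0.1821] open 1.002 F [ 0.2  0.1 -0.2]
turn [-0.001   0.0007  0.0006] rows>= 1.0 then shift [0.0026 0.0023 0.1301] | shift in present axes [0.0027 0.0024 0.1301]
```

Call:
move_arm([
  [0.6,[0.0027,0.0022,0.03],[0,0,0]],
  [0.6,[0,0,0.035],[0,0,0]],
  [0.6,[0,0,0.035],[0,0,0]],
  [0.6,[0,0,0.029],[0,0,0]],
  [0.6,[0,0,0],[0,0,0]],
  [0.6,[0,0,0],[0,0,0]],
  [0,[0,0,0],[0,0,0]],
  [0,[0,0,0],[0,0,0]],
  [0,[0,0,0],[0,0,0]],
  [0,[0,0,0],[0,0,0]],
], grip_force=40)

```text
time: 50.68
eef_pos: [0.5206, -0.1522, 0.0565]
tcp_rot: [0.998, 0.056, 0.002, 0.001]
contact_force: [-0.7, 0.3, 5.6]
opening: 0.163
finger_force: 43.2
```

Call:
move_arm([
  [0,[0,0,0],[0,0,0]],
  [0,[0.0003,0.0069,0],[0,0,-0.098]],
  [0,[0.0003,0.0069,0],[0,0,-0.098]],
  [0,[0.0003,0.0069,0],[0,0,-0.098]],
  [0,[0.0003,0.0069,0],[0,0,-0.098]],
  [0,[0.0003,0.0069,0],[0,0,-0.098]],
  [0,[0.0003,0.0069,0],[0,0,-0.098]],
  [0,[0.0003,0.0069,0],[0,0,-0.098]],
  [0,[0.0003,0.0069,0],[0,0,-0.098]],
  [0,[0,0,0],[0,0,0]],
])

```text
time: 51.52
eef_pos: [0.5455, -0.1962, 0.0563]
tcp_rot: [0.9, 0.436, 0.001, -0.003]
contact_force: [-2.9, 13.0, 13.8]
opening: 0.166
finger_force: 45.5
```

Call:
move_arm([
  [0,[0,0,0],[0,0,0]],
  [0,[0,0,0],[0,0,0]],
  [0.3,[0,0,0],[0,0,0]],
  [0.5,[0,0,0],[0,0,0]],
  [0.6,[0,0,0],[0,0,0]],
  [0.6,[0,0,-0.03],[0,0,0]],
  [0.6,[0,0,-0.04],[0,0,0]],
  [0.6,[0,0,-0.04],[0,0,0]],
  [0.6,[0,0,0],[0,0,0]],
  [0.6,[0,0,0],[0,0,0]],
])

```text
time: 52.35
eef_pos: [0.5465, -0.2004, 0.1676]
tcp_rot: [0.901, 0.433, 0.002, 0.003]
contact_force: [-0.6, 0.0, -1.4]
opening: 0.603
finger_force: 0.0
```

Run:
```python
from h import *
for k in range(3):
    s=get_state();w=read_camera('wrist')
p=blob(w,'red',(180,60,340,300));r=rect('wrist',p,.074,s);print(len(p),r)
x,y=plane('wrist',p,.074,s)[:,:2].T*1000;v=np.linalg.svd(np.c_[x-x.mean(),y-y.mean()],full_matrices=False)[2][0];print('pca',np.degrees(np.arctan2(v[1],v[0])))
c=np.array(r[0],float);print('from axis',np.degrees(np.arctan2(*(np.array([587.5,-143.2])-c)[::-1]))-6.2,np.hypot(*(np.array([587.5,-143.2])-c)))
plan([r[0][0]/1000,r[0][1]/1000,.052],51.2,s)
cv2.imwrite("pics/w14.png",w[:,:,::-1])
```

```text
1259 (array([ 543.9, -195.8]), array([59.8, 14.3]), 51.7, array([ 544.6, -195.3]))
pca -127.4945499200958
from axis 44.14475482089342 68.32071428198043
t 52.5 pos [ 0.544  -0.1989  0.163 ] open 0.6 F [-0.8  0.6 -0.6]
turn [-0.0011  0.0003  0.0023] rows>= 1.0 then shift [ 0.0024 -0.002   0.111 ] | shift in present axes [ 0.0024 -0.0019  0.111 ]
```

View pics/w14.png

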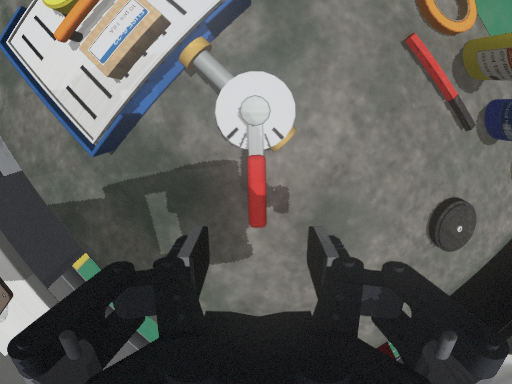

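The lever lies over the green mark at about 45°, with the shut and open marks showing evenly on either side (232,131 and 277,131). The cap and carton are on the tray, and the gripper is clear.

```bash
python3 -c "
from plant import *
print(sign_off())"
```

```text
the job is handed in; nothing more can be done
None
```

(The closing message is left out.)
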